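Change the clamped cartridge and sweep up the spent blocks

TASK

Swing the red-barred clamp lever of the socket block right up and back, lift the spent red-topped cartridge out and lay it in the blue waste pan, set the fresh green-topped cartridge fully down in the socket's bay, and swing the lever fully shut over it. The orange sample blocks lying on the bench are contaminated: sweep every one of them into the pan with the yellow-handled squeegee, never touching one with the gripper or arm, and stand the squeegee back upright in the middle of its mat. Leave the bottle, the box of wipes and the timer alone.

Things in the scene. Friction and masses are not known exactly. Their poses are not given: they have to be found in the camera images.
- socket: grey socket block 150 (x) x 120 (y) x 40 mm high, fixed to the bench; origin at the centre of its underside, z up. In the middle of its top is an open bay 74 (x) x 34 (y) mm, 16 mm deep, its long side along the block's x. Two steel ears at x = +65 mm, y = +-57 mm stand up to 92 mm high and carry the lever's hinge.
- socket_bay (a point): centre of the bay's floor, 24 mm above the bench; axes as the socket block's. A cartridge fully down has its origin here, with its top 30 mm above the block's top.
- lever_hinge (a point): middle of the lever's hinge axis, at (+65, 0, 80) mm in the socket block's frame; the axis runs along the block's y. Site axes as the block's.
- lever_bar (a point): middle of the lever's round red cross bar (12 mm thick, 100 mm long along the block's y), 150 mm from the hinge axis. Two 10 mm side arms at y = +-45 mm join it to the hinge; a 14 mm wide steel strip with a rubber pressure pad crosses between the arms 65 mm from the hinge, over the bay when shut.
- lever (a joint): clamp lever angle, rad: 0 = shut (level, bar on the block's -x side, 80 mm above the bench, pad 2.5 mm above a seated cartridge); grows as the bar rises; 1.57 = straight up; 2.0 = stop, leaning back. At angle a the bar is at hinge + 150 mm x (-cos a, 0, sin a) in the block's frame. Friction holds it where left (about 2 N at the bar moves it).
- spent_cartridge: used cartridge, black with a red top, 70 (x) x 30 (y) x 46 mm high, 90 g; origin at the centre of its underside, z up when upright. Starts down in the bay under the shut lever.
- fresh_cartridge: new cartridge, black with a green top, same size, shape and origin as the spent one; stands upright on the bench. It fits the bay either way round.
- pan: blue waste pan fixed to the bench, 200 (x) x 260 (y) mm; origin at its centre, on the bench; z up. Open at its -x end, where a ramp rises from the bench (x = -116 mm) to the 2 mm thick floor (from x = -100 mm); walls 5 mm thick and 32 mm high on the other three sides; handle behind to x = +142 mm.
- squeegee: bench squeegee, 200 to 325 g: a block 36 (x) x 120 (y) x 32 mm high with a black rubber blade along each long side, and an upright yellow handle 26 (x) x 44 (y) mm on top reaching to 113 mm height; origin at the centre of its underside, z up. Either long face sweeps. Grip the handle across its 26 mm.
- mat: thin black mat with two yellow lines, 80 (x) x 170 (y) x 3 mm, fixed to the bench: the squeegee's place; origin at the centre of its underside.
- block_1: orange contaminated sample block, 60 (x) x 32 (y) x 26 mm high, 50 g, loose on the bench; origin at the centre of its underside. Two to four of the four blocks are present.
- block_2: orange contaminated sample block, 60 (x) x 32 (y) x 26 mm high, 50 g, loose on the bench; origin at the centre of its underside. Two to four of the four blocks are present.
- block_3: orange contaminated sample block, 60 (x) x 32 (y) x 26 mm high, 50 g, loose on the bench; origin at the centre of its underside. Two to four of the four blocks are present.
- block_4: orange contaminated sample block, 60 (x) x 32 (y) x 26 mm high, 50 g, loose on the bench; origin at the centre of its underside. Two to four of the four blocks are present.
- white_bottle: white reagent bottle with a green cap, 48 mm across, 98 mm high; bystander; origin at the centre of its underside
- wipes: box of wipes 62 x 130 x 52 mm, white and green; bystander; origin at the centre of its underside
- kitchen_timer: white timer 52 x 66 x 20 mm; bystander; origin at the centre of its underside

How it is judged:
By the outcome, as a careful person would: the job done as asked, in the order asked, and still so for the second after the job is handed in, with the robot touching nothing.
Of block_1, block_2, block_3, block_4 only 2 to 4 are there at a start; the rules pass over those that are not, and their reading is None.
At some moment in a run one of block_1, block_2, block_3, block_4 may be knocked a few centimetres aside while the robot is not near it.
It also fails if it takes over 208 s, if anything falls off the work surface, if the arm or the gripper's body presses on something with over 40 N, if the wrist force passes 120 N, or if a joint passes its speed limit or range.

ROBOT

A 7-joint arm with a two-finger parallel gripper is mounted at the origin on a cart in front of the work surface, level with it; the furniture and walls round the work are solid. World frame = base frame: x ahead of the robot, y to its left, z up, the work surface at z = 0. Lengths are in m, angles in rad, forces in N, time in s.
With the tool pointing down it reaches from about 0.4 to 0.925 m from the base axis. Payload 5.6 kg.
Tool frame: the origin (TCP) lies on the centre line of the jaws, within the pads' length; the fingertips stand 22 mm ahead of it and the grasp point (between the pads) lies 3 mm ahead of it; z points along the fingers, y is the line along which they close (so a half turn about z gives the same grasp; the last joint's range is limited). The gripper opens to 85 mm and grips with 20 to 120 N. Pads are 22 mm wide; open, the fingers measure 114 mm over their backs; the gripper's body (76 mm by 85 mm) begins 54 mm behind the grasp point. The pads swing forward as they close: fully open they stand 13 mm farther back than shut.
Start: joints at [1.295, 0.468, -0.012, 1.603, 0.006, 1.071, -0.056], TCP at [0.15, -0.632, 0.253] pointing down, gripper open.
Joint ranges: [-2.53, 2.53], [-0.31, 2.02], [-1.57, 1.55], [0.28, 2.44], [-1.29, 4.43], [0.15, 1.84], [-2.92, 2.92]. Speed limits (rad/s): [2.57, 2.57, 3.14, 3.14, 3.14, 3.14, 3.14].

INTERFACE

Orientations are given as [roll, pitch, yaw] about the fixed x, y, z axes, in that order (R = Rz(yaw) Ry(pitch) Rx(roll)).
In Python, from cell import bot gives the robot as it stands.
- The arm moves only by the shell command python3 inch.py 'ROWS'. ROWS is a JSON list of rows, 1 to 10 of them, each of 7 numbers: the finger opening in m, then dx, dy, dz in m, then a rotation vector rx, ry, rz in rad; each row shifts and turns the commanded pose from where the row before left it, along the tool's axes as they then stand; what a row does not reach is not made up. A row lasts 1/10 s, in which the tool goes at most 0.05 m and 0.15 rad, less where a joint would pass 70% of its speed; a pose out of reach is approached as far as the arm can. The fingers move at their own pace and stop on an object; the grip force is fixed at half the most. Time passes only in rows, so rows that do not move let the fingers close. It prints the time, the measured TCP pose, the force, the opening and the grip force at its end.
- bot.get_state(): the state, without advancing time (a new reading comes with each control period).
- bot.get_image(name): name is "scene" or "side" or "wrist"; returns the picture (420x560x3 uint8, red, green, blue); there is no depth.
- bot.camera_params(name): a dict with "K" (3x3 intrinsics, pixels), "dist" ([k1, k2, p1, p2, k3] as OpenCV has them; the pictures are not rectified), "rvec" (rotation vector, rad) and "tvec" (3), from world to camera coordinates, as OpenCV has them. Camera axes: x right, y down, z forward; pixel columns grow to the right and rows downward; lengths in m; the calibration is good to about 2 mm. A picture is of the moment at which its call begins: read the wrist's pose just before it. camera_params takes no time and is no camera call; for the wrist camera it gives the pose at the moment of the call.
- bot.hand_in(): hands the job in; it is judged then, once.
The state is a dict: "clock": time; "joint_pos": joint angles; "joint_velocities": joint speeds; "joint_torque": joint torques, N m; "eef_pos": TCP position; "eef_rot": TCP orientation; "contact_force": force on the tool from outside, world axes, zero at the start; "wrist_torque": the same for the moment, N m; "gripper_width": finger opening in m; "grip_force": force on a finger pad.
Only numpy, scipy, OpenCV 4.12 (cv2) and the standard library are available. Lean on these libraries where they do the work, as an engineer would, in place of code of your own. Each camera call takes 0.05 s, during which the arm holds its last target. There are 200 camera calls.

## Working session

There is one attempt and no reset: what is moved stays moved. The work goes in short steps, Python scripts to look and compute and a shell command to move; the robot and the scene stay as the last step left them, time stands still between calls to the robot, and variables do not carry over. Pictures are saved under pics/ and viewed, at most 14 in all, crops included, and the job is handed in when it is done.

```bash
ls; mkdir -p pics
cat > h.py <<'E'
import numpy as np, cv2
from cell import bot
def snap(n,f):
    p=bot.camera_params(n); im=bot.get_image(n); cv2.imwrite(f'pics/{f}.png',im[:,:,::-1]); return im,p
def ray(p,uv,z):
    K=np.array(p['K'],float);d=np.array(p['dist'],float);R=cv2.Rodrigues(np.array(p['rvec'],float))[0];t=np.array(p['tvec'],float).ravel()
    q=cv2.undistortPoints(np.array(uv,float).reshape(-1,1,2),K,d).reshape(-1,2)
    D=np.c_[q,np.ones(len(q))]@R; c=-R.T@t
    return c+D*((z-c[2])/D[:,2])[:,None]
def proj(p,X):
    return cv2.projectPoints(np.array(X,float).reshape(-1,1,3),np.array(p['rvec'],float),np.array(p['tvec'],float),np.array(p['K'],float),np.array(p['dist'],float))[0].reshape(-1,2)
E
python3 - <<'E'
from h import *
s=bot.get_state();print(s)
a,p=snap('scene','s0');b,q=snap('side','d0')
for x in (p,q):
    R=cv2.Rodrigues(np.array(x['rvec'],float))[0];print(-R.T@np.array(x['tvec']).ravel(),R[2])
E
```

```text
cell.py
inch.py
pics
{'clock': 0.0, 'joint_pos': array([ 1.29497645,  0.46838954, -0.01159273,  1.6036656 ,  0.00596207,
        1.07136954, -0.05630288]), 'joint_velocities': array([-5.05120088e-05,  5.22633515e-04,  2.45089145e-04, -6.42446597e-04,
       -4.02985169e-04,  2.65587961e-05,  4.54285284e-04]), 'joint_torque': array([ 4.29263837e-04, -5.32384372e+01,  2.16295867e-02, -2.51304388e+01,
        1.14605736e-02,  7.83014344e-03, -7.85552999e-06]), 'eef_pos': array([ 0.14978545, -0.63195924,  0.25231287]), 'eef_rot': array([-3.13979778e+00,  9.64122293e-05,  2.32726134e-01]), 'contact_force': array([-1.52733554, -1.00249051, -0.21411191]), 'wrist_torque': array([-0.03096779,  0.02422965,  0.01507643]), 'grip_force': 0.0, 'gripper_width': 0.08546635408680905}
[-0.11245638  0.92897188  0.69405622] [ 0.51924061 -0.71177451 -0.47303935]
[ 0.54617631 -0.8578876   0.86329362] [ 0.04104648  0.74260557 -0.66847001]
```

View pics/s0.png

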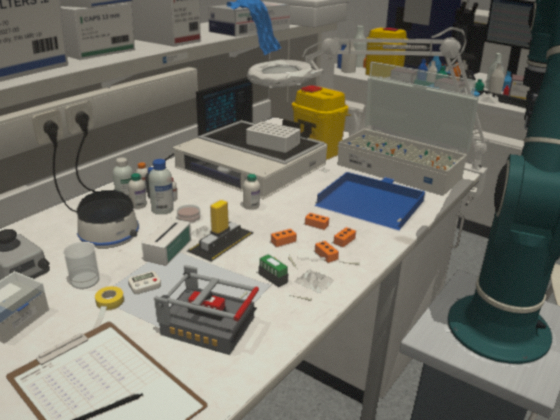

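View pics/d0.png

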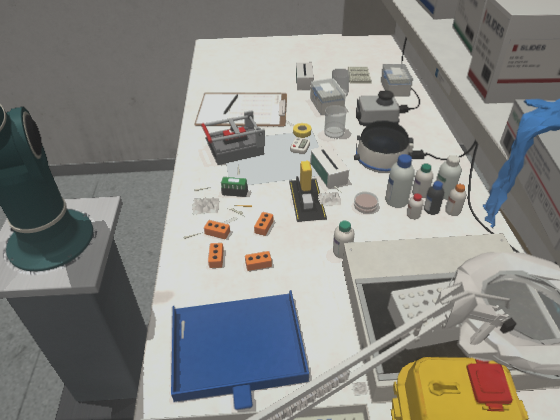

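The scene view shows the socket at about (208,310), the fresh cartridge at (273,268), the squeegee at (218,235), four blocks near (284,237), (317,220), (345,236) and (326,251), and the pan at (370,198). The side view shows the same layout: pan at (240,345), blocks at (217,229), (264,222), (216,255) and (258,261), squeegee at (306,190), and socket at (235,138).

```bash
cat >> h.py <<'E'
def mask(im,c):
    h=cv2.cvtColor(im,cv2.COLOR_RGB2HSV);H,S,V=[h[:,:,i].astype(int) for i in range(3)]
    m={'orange':(H>=5)&(H<=14)&(S>150)&(V>110),'red':((H<=3)|(H>=174))&(S>150)&(V>70),'green':(H>45)&(H<85)&(S>110)&(V>50),
       'yellow':(H>=20)&(H<=32)&(S>150)&(V>90),'blue':(H>=100)&(H<=125)&(S>130)&(V>50)}[c]
    return m.astype(np.uint8)
def blobs(im,c,amin=25):
    n,l,st,ce=cv2.connectedComponentsWithStats(mask(im,c),connectivity=8)
    return [(l==i,st[i],ce[i]) for i in range(1,n) if st[i][4]>=amin]
E
python3 - <<'E'
from h import *
np.set_printoptions(precision=3,suppress=True)
for n,f in (('scene','s0'),('side','d0')):
    im=cv2.imread(f'pics/{f}.png')[:,:,::-1].copy();p=bot.camera_params(n)
    for c,z in (('orange',.016),('green',.046),('red',.06),('yellow',.08),('blue',.0)):
        for m,st,ce in blobs(im,c):
            v=ray(p,[ce],z)[0]
            if -.6<v[1]<.6 and .2<v[0]<1: print(n,c,st,ce.round(1),v)
i=cv2.imread('pics/s0.png')[225:355,140:340];j=cv2.imread('pics/d0.png')[90:280,160:360]
a=cv2.resize(i,(800,520),interpolation=3);cv2.imwrite('pics/c1.png',a)
cv2.imwrite('pics/c2.png',cv2.resize(j,(600,570),interpolation=3))
E
```

```text
scene orange [306 214  23  14 228] [316.5 220.4] [ 0.53  -0.12   0.016]
scene orange [335 228  20  18 232] [344.2 236.5] [ 0.429 -0.093  0.016]
scene orange [272 230  24  16 255] [283.5 236.9] [0.548 0.004 0.016]
scene orange [316 242  22  20 248] [326.9 250.8] [ 0.427 -0.008  0.016]
scene green [261 256  25  15  81] [274.1 264.1] [0.466 0.153 0.046]
scene red [235 288  23  32 172] [245.3 304.2] [0.413 0.315 0.06 ]
scene red [189 291  10  10  50] [193.3 295.6] [0.511 0.358 0.06 ]
scene red [203 296  21  13 144] [215.9 302.7] [0.46  0.347 0.06 ]
scene yellow [211 201  16  32 429] [219.1 215.9] [0.668 0.109 0.08 ]
scene yellow [ 96 287  27  21 308] [109.2 297.1] [0.613 0.481 0.08 ]
scene blue [381 178  12   7  53] [387.  181.2] [ 0.509 -0.503  0.   ]
scene blue [ 318  181  106   48 2667] [370.4 202.6] [ 0.48  -0.334  0.   ]
side orange [255 213  18  17 134] [263.5 221.2] [0.551 0.007 0.016]
side orange [205 221  24  12 140] [216.4 226.9] [ 0.43  -0.004  0.016]
side orange [209 244  13  18 164] [215.3 252.8] [ 0.43  -0.093  0.016]
side orange [246 252  25  13 172] [257.7 258.3] [ 0.532 
[... 155 characters left out ...]
]
side green [222 178   6   5  25] [225.  180.2] [0.451 0.147 0.046]
side green [234 179  11   5  30] [240.7 181.4] [0.495 0.138 0.046]
side green [340 222  10   6  50] [344.7 224.5] [ 0.751 -0.051  0.046]
side red [202 124   9  17  38] [206.2 131.8] [0.39  0.372 0.06 ]
side red [ 468  360   44   41 1240] [489.3 381.7] [ 0.94  -0.484  0.06 ]
side red [487 404  15   3  32] [494.9 405. ] [ 0.933 -0.527  0.06 ]
side yellow [301 162  10   9  73] [305.5 165.8] [0.675 0.149 0.08 ]
side yellow [ 391  357  137   63 5544] [445.7 392.9] [ 0.847 -0.507  0.08 ]
side blue [399 155  12   7  68] [404.7 158.1] [0.996 0.265 0.   ]
side blue [  171   295   138   114 10324] [237.4 345.9] [ 0.482 -0.34   0.   ]
```

View pics/c1.png

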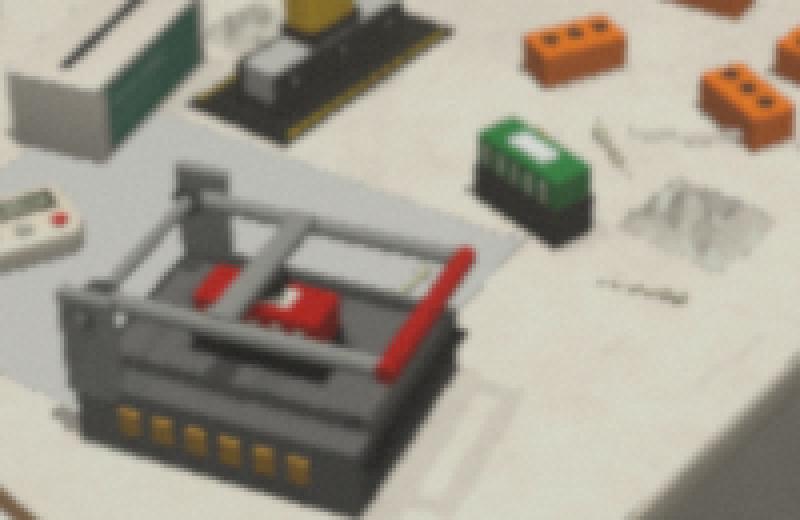

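View pics/c2.png

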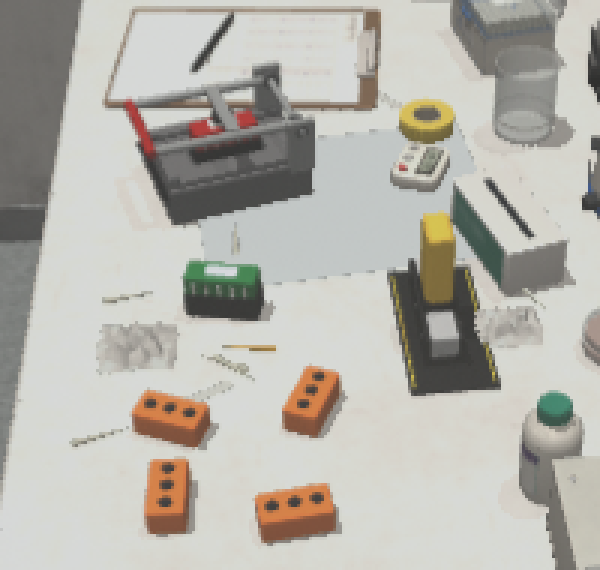

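The crops show the red bar ends at scene px (256,289) and (237,317), with the hinge ends at (186,276) and (160,304). The fresh cartridge's top corners are near side px (222,178) and (247,178). The pan's mouth faces +y, towards the blocks. I'll cast these points onto their planes.

```bash
python3 - <<'E'
from h import *
np.set_printoptions(precision=3,suppress=True)
p=bot.camera_params('scene');q=bot.camera_params('side')
C1=lambda L:[(140+x/4,225+y/4) for x,y in L];C2=lambda L:[(160+x/3,90+y/3) for x,y in L]
print('bar sc',ray(p,C1([(463,255),(388,370)]),.08)); print('bar si',ray(q,C2([(131,105),(150,150)]),.08))
print('hinge',ray(p,C1([(185,205),(80,318)]),.08))
print('fresh si',ray(q,C2([(188,262),(262,264),(262,287),(185,285)]),.046)); print('fresh sc',ray(p,C1([(480,130),(525,117),(592,172),(550,205)]),.046))
print('mat si',ray(q,C2([(388,270),(468,265),(500,385),(412,394)]),.003))
print('sq handle top si',ray(q,C2([(422,217),(450,217),(455,238),(425,240)]),.113))
print('spent',ray(p,C1([(213,268),(340,293)]),.07))
print('wipes si',ray(q,C2([(452,185),(490,178),(565,240),(498,255)]),.052),'timer',ray(q,C2([(420,165)]),.02))
for n,f,r in(('side','d0',q),):
    m=mask(cv2.imread('pics/d0.png')[:,:,::-1].copy(),'blue');m[:290]=0;m[:,:165]=0;m[:,320:]=0
    c=max(cv2.findContours(m,0,2)[0],key=cv2.contourArea);a=cv2.approxPolyDP(cv2.convexHull(c),4,True).reshape(-1,2)
    print('pan px',a.tolist());print(np.c_[ray(q,a,0)[:,:2],ray(q,a,.032)[:,:2]])
E
python3 inch.py '[[0.085,0.035,-0.035,-0.02,0,0,0.1],[0.085,0.035,-0.035,-0.02,0,0,0.1327],[0.085,0.03,-0.04,-0.02,0,0,0],[0.085,0.03,-0.04,-0.02,0,0,0],[0.085,0.03,-0.04,-0.02,0,0,0],[0.085,0.03,-0.04,-0.02,0,0,0],[0.085,0.03,-0.04,-0.02,0,0,0],[0.085,0.03,-0.04,-0.01,0,0,0]]'
```

```text
bar sc [[0.411 0.284 0.08 ]
 [0.383 0.373 0.08 ]]
bar si [[0.384 0.38  0.08 ]
 [0.407 0.297 0.08 ]]
hinge [[0.548 0.339 0.08 ]
 [0.52  0.435 0.08 ]]
fresh si [[0.445 0.16  0.046]
 [0.513 0.152 0.046]
 [0.513 0.118 0.046]
 [0.443 0.127 0.046]]
fresh sc [[0.507 0.151 0.046]
 [0.495 0.125 0.046]
 [0.433 0.146 0.046]
 [0.432 0.185 0.046]]
mat si [[0.633 0.185 0.003]
 [0.711 0.186 0.003]
 [0.719 0.018 0.003]
 [0.64  0.013 0.003]]
sq handle top si [[0.658 0.123 0.113]
 [0.683 0.121 0.113]
 [0.684 0.091 0.113]
 [0.657 0.09  0.113]]
spent [[0.509 0.359 0.07 ]
 [0.447 0.335 0.07 ]]
wipes si [[0.702 0.252 0.052]
 [0.741 0.26  0.052]
 [0.797 0.156 0.052]
 [0.731 0.139 0.052]] timer [[0.679 0.333 0.02 ]]
pan px [[288, 295], [307, 373], [239, 408], [171, 393], [173, 310]]
[[ 0.597 -0.219  0.595 -0.243]
 [ 0.619 -0.41   0.616 -0.426]
 [ 0.485 -0.47   0.487 -0.484]
 [ 0.355 -0.432  0.362 -0.448]
 [ 0.34  -0.241  0.348 -0.263]]
clock: 0.9
eef_pos: [0.372, -0.33, 0.3949]
eef_rot: [3.14, -0.001, -0.001]
contact_force: [0.6, -0.3, -0.1]
gripper_width: 0.0849
grip_force: 0.0
```

```bash
python3 inch.py '[[0.085,0.02,-0.045,-0.01,0,0,0],[0.085,0.02,-0.045,-0.01,0,0,0],[0.085,0.02,-0.045,-0.01,0,0,0],[0.085,0.02,-0.045,-0.01,0,0,0],[0.085,0.02,-0.045,0,0,0,0],[0.085,0.02,-0.045,0,0,0,0],[0.085,0,-0.05,0,0,0,0],[0.085,0,0,0,0,0,0],[0.085,0,0,0,0,0,0]]'
python3 -c "
from h import *
im,p=snap('wrist','w0');print(ray(p,[(0,0),(559,0),(0,419),(559,419),(280,210)],0).round(3))"
python3 inch.py '[[0.085,0,-0.05,0,0,0,0],[0.085,0,-0.05,0,0,0,0],[0.085,0,-0.05,0,0,0,0],[0.085,0,-0.05,0,0,0,0],[0.085,0,-0.05,0,0,0,0],[0.085,0,-0.04,0,0,0,0],[0.085,0,0,0,0,0,0],[0.085,0,0,0,0,0,0]]'
python3 -c "
from h import *
im,p=snap('wrist','w1');print(ray(p,[(0,0),(559,0),(0,419),(559,419),(280,210)],0).round(3))
a=cv2.imread('pics/w0.png');b=cv2.imread('pics/w1.png');c=np.vstack([a,b]);cv2.imwrite('pics/w01.png',cv2.resize(c,(400,600),interpolation=3))"
```

```text
clock: 1.8
eef_pos: [0.4905, -0.0112, 0.4329]
eef_rot: [3.141, 0.001, 0.003]
contact_force: [-0.5, -0.4, -0.0]
gripper_width: 0.0845
grip_force: 0.0
[[ 0.694  0.384  0.   ]
 [ 0.696 -0.386  0.   ]
 [-0.066  0.576  0.   ]
 [-0.059 -0.575  0.   ]
 [ 0.39  -0.003  0.   ]]
clock: 2.65
eef_pos: [0.4914, 0.2768, 0.4324]
eef_rot: [3.141, 0.001, -0.001]
contact_force: [0.6, -1.6, -0.3]
gripper_width: 0.0852
grip_force: 0.0
[[ 0.696  0.671  0.   ]
 [ 0.695 -0.099  0.   ]
 [-0.063  0.865  0.   ]
 [-0.06  -0.286  0.   ]
 [ 0.391  0.285  0.   ]]
```

View pics/w01.png

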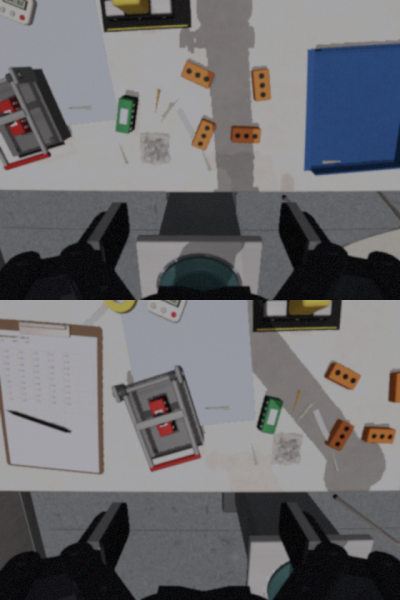

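The wrist views show everything from above. In w1, at full scale, the socket is at about (224,168), its red bar runs from (210,236) to (280,222), and the fresh cartridge is at (377,160). In w0 the pan's mouth edge is at column 430 and the mat is at top centre.

```bash
cat >> h.py <<'E'
def load(f): return cv2.imread(f'pics/{f}.png')[:,:,::-1].copy()
def rect(p,m,z):
    v,u=np.nonzero(m);P=ray(p,np.c_[u,v],z)[:,:2]*1000
    (cx,cy),(w,h),a=cv2.minAreaRect(P.astype(np.float32))
    if w<h: w,h,a=h,w,a+90
    return np.array([cx/1000,cy/1000,w,h,(a+90)%180-90])
E
python3 - <<'E'
from h import *
np.set_printoptions(precision=3,suppress=True)
p=bot.camera_params('wrist');im=load('w1')
for c,z in (('red',.08),('red',.07),('green',.046),('orange',.026)):
    for m,st,ce in blobs(im,c,20): print(c,st,rect(p,m,z))
p0=dict(p); R=cv2.Rodrigues(np.array(p['rvec'],float))[0]
p0['tvec']=np.array(p['tvec']).ravel()-R@np.array([-.0009,-.288,.0005])  # camera moved back to w0
im0=load('w0')
for c,z in (('orange',.026),('green',.046),('yellow',.113),('blue',.032)):
    for m,st,ce in blobs(im0,c,30): print('w0',c,st,rect(p0,m,z))
cv2.imwrite('pics/z1.png',cv2.resize(cv2.imread('pics/w1.png')[85:245,150:420],(800,474),interpolation=3))
a=cv2.imread('pics/w0.png');cv2.imwrite('pics/z2.png',cv2.resize(np.vstack([a[0:60,130:280],a[50:250,410:560]]),(450,780),interpolation=3)[:600])
E
```

```text
red [209 138  25  25 336] [  0.498   0.358  26.978  26.953 -75.408]
red [220 171  23  19 245] [  0.459   0.346  26.314  20.101 -72.799]
red [211 217  69  22 362] [  0.394   0.332  97.418   7.981 -73.655]
red [209 138  25  25 336] [  0.497   0.36   27.549  27.524 -75.408]
red [220 171  23  19 245] [  0.456   0.347  26.871  20.527 -72.799]
red [211 217  69  22 362] [  0.39    0.333  99.481   8.15  -73.655]
green [365 137  30  49 483] [  0.477   0.146  65.318  26.453 -11.611]
orange [460  89  44  35 712] [ 0.55   0.004 57.14  30.814 66.611]
orange [553 102   7  41 236] [ 0.531 -0.11  56.625  9.08  12.182]
orange [461 170  34  40 496] [  0.431  -0.01   56.278  28.064 -23.078]
orange [514 179  39  21 592] [ 0.432 -0.095 57.165 30.45  88.015]
w0 orange [261  87  38  35 148] [ 0.558 -0.008 59.764 23.508 43.684]
w0 orange [354  97  22  44 143] [ 0.532 -0.122 57.937 28.798  2.922]
w0 orange [270 168  32  35 120] [  0.433  -0.012  56.175  29.7   -22.524]
w0 orange [325 179  39  21 494] [ 0.431 -0.098 55.423 29.31  88.045]
w0 green [164 137  23  48 495] [  0.476   0.141  65.931  25.941 -11.605]
w0 yellow [159   0  38  12 209] [  0.658   0.103  40.009  10.615 -89.607]
w0 blue [  427    62   133   176 21415] [  0.484  -0.316 243.837 199.231   4.831]
w0 blue [442 232 118  12 308] [  0.356  -0.345 186.271   5.781 -85.531]
```

View pics/z1.png

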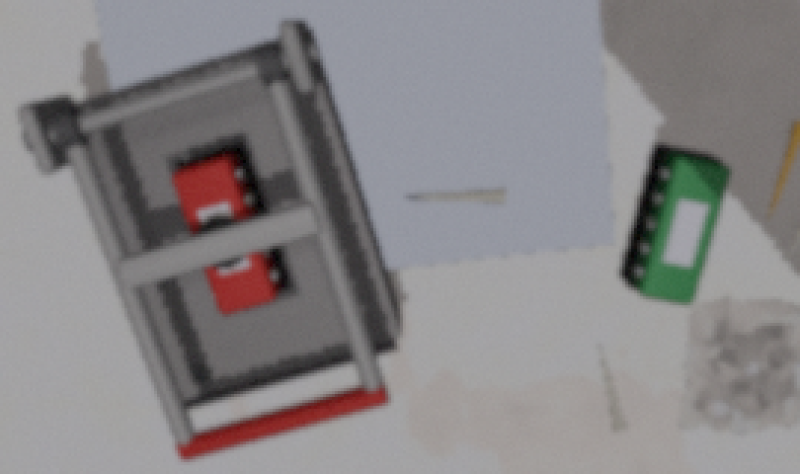

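```bash
python3 - <<'E'
from h import *
p=bot.camera_params('wrist');im=load('w1');m=mask(im,'red');m[210:]=0
print(rect(p,m,.07),bot.get_state()['joint_pos'].round(2))
E
python3 inch.py '[[0.05,-0.0195,-0.011,0.045,0,0,0],[0.05,-0.0195,-0.011,0.045,0,0,0],[0.05,-0.0195,-0.011,0.045,0,0,0],[0.05,-0.0195,-0.011,0.045,0,0,0],[0.05,-0.0195,-0.011,0.045,0,0,0],[0.05,0,0,0.035,0,0,0],[0.05,0,0,0,0,0,0.142],[0.05,0,0,0,0,0,0.143],[0.05,0,0,0,0,0,0.143]]'
python3 inch.py '[[0.05,0,0,0,0,0,0.143],[0.05,0,0,0,0,0,0.143],[0.05,0,0,0,0,0,0.143],[0.05,0,0,0,0,0,0.143],[0.05,0,0,0,0,0,0.143],[0.05,0,0,0,0,0,0.142],[0.05,0,0,0,0,0,0],[0.05,0,0,0,0,0,0],[0.05,0,0,0,0,0,0]]'
python3 - <<'E'
from h import *
np.set_printoptions(precision=3,suppress=True)
im,p=snap('wrist','w2');print(bot.get_state()['joint_pos'].round(2))
for m,st,ce in blobs(im,'red',20): print(st,rect(p,m,.08),rect(p,m,.07))
E
```

```text
[  0.54910468   0.35079724 209.92146301  43.26413727  -2.67848206] [-0.01  0.27 -0.7   1.54  0.18  1.4  -2.3 ]
clock: 3.6
eef_pos: [0.3948, 0.329, 0.1726]
eef_rot: [3.138, 0.004, -0.417]
contact_force: [-0.4, -0.0, -1.8]
gripper_width: 0.0499
grip_force: 0.0
clock: 4.5
eef_pos: [0.3908, 0.3281, 0.1655]
eef_rot: [3.115, -0.006, -1.062]
contact_force: [-0.4, 0.8, -0.8]
gripper_width: 0.0496
grip_force: 0.0
[-1.48  0.49  0.92  2.04 -0.51  0.88 -2.91]
[ 251  153   49  159 2751] [  0.394   0.334 102.606  11.015 -73.478] [  0.392   0.337 107.595  11.55  -73.478]
[  82  164   32   51 1258] [  0.496   0.355  28.817  16.909 -73.441] [  0.499   0.36   30.218  17.731 -73.441]
[ 142  175   55   55 1793] [ 0.457  0.343 30.408 28.847 16.529] [ 0.459  0.348 31.886 30.25  16.529]
```

The wrist joint has reached its limit in this direction, so I'll turn the other way to yaw +1.856, which gives the same grasp.

```bash
python3 inch.py '[[0.05,0,0,-0.02,0,0,-0.146],[0.05,0,0,-0.02,0,0,-0.146],[0.05,0,0,-0.02,0,0,-0.146],[0.05,0,0,0,0,0,-0.146],[0.05,0,0,0,0,0,-0.146],[0.05,0,0,0,0,0,-0.146],[0.05,0,0,0,0,0,-0.146],[0.05,0,0,0,0,0,-0.146],[0.05,0,0,0,0,0,-0.146],[0.05,0,0,0,0,0,-0.146]]'
python3 inch.py '[[0.05,0,0,0,0,0,-0.146],[0.05,0,0,0,0,0,-0.146],[0.05,0,0,0,0,0,-0.146],[0.05,0,0,0,0,0,-0.146],[0.05,0,0,0,0,0,-0.146],[0.05,0,0,0,0,0,-0.146],[0.05,0,0,0,0,0,-0.146],[0.05,0,0,0,0,0,-0.146],[0.05,0,0,0,0,0,-0.146],[0.05,0,0,0,0,0,-0.146]]'
python3 inch.py '[[0.05,0,0,0,0,0,0],[0.05,0,0,0,0,0,0],[0.05,0,0,0,0,0,0]]'
python3 - <<'E'
from h import *
np.set_printoptions(precision=3,suppress=True)
im,p=snap('wrist','w3');s=bot.get_state();print(s['joint_pos'].round(2),s['eef_pos'],s['eef_rot'])
for m,st,ce in blobs(im,'red',20): print(st,rect(p,m,.08),rect(p,m,.07))
E
```

```text
clock: 5.55
eef_pos: [0.3928, 0.3287, 0.2265]
eef_rot: [3.133, 0.023, 0.401]
contact_force: [-0.4, -0.2, 0.5]
gripper_width: 0.0499
grip_force: 0.0
clock: 6.55
eef_pos: [0.3928, 0.3287, 0.2268]
eef_rot: [-3.121, 0.011, 1.862]
contact_force: [0.3, 0.9, -0.3]
gripper_width: 0.0499
grip_force: 0.0
clock: 6.85
eef_pos: [0.3924, 0.3291, 0.2262]
eef_rot: [-3.12, 0.012, 1.853]
contact_force: [0.6, 0.7, 0.3]
gripper_width: 0.0499
grip_force: 0.0
[-1.08  0.28  0.37  1.97 -0.12  0.94 -0.36] [0.392 0.329 0.226] [-3.12   0.013  1.854]
[ 288  132   15  130 1744] [  0.396   0.331 100.357  10.513 -73.631] [  0.397   0.328 104.145  10.909 -73.631]
[ 358  173   44   38 1126] [ 0.453  0.355 31.407 28.348 16.68 ] [ 0.456  0.353 32.593 29.418 16.679]
[421 173  27  38 758] [  0.493   0.367  28.381  17.466 -73.367] [  0.497   0.365  29.452  18.125 -73.367]
[548 251   8   6  37] [ 0.604  0.348  5.849  4.375 16.198] [ 0.613  0.345  6.069  4.54  16.197]
```

```bash
cat >> h.py <<'E'
from scipy.spatial.transform import Rotation as Ro
def goto(x,y,z,yaw):
    s=bot.get_state();A=Ro.from_euler('xyz',s['eef_rot']);B=Ro.from_euler('xyz',[np.pi,0,yaw])
    rv=(A.inv()*B).as_rotvec();d=B.inv().apply(np.array([x,y,z])-s['eef_pos'])
    print('turn',rv.round(4),'then',d.round(4),'j',s['joint_pos'].round(2))
E
python3 -c "
from h import *
goto(.3945,.3315,.083,1.857)"
```

```text
turn [-0.0221  0.0126 -0.0031] then [0.0015 0.0028 0.1431] j [-1.08  0.28  0.37  1.97 -0.12  0.94 -0.36]
```

```bash
python3 inch.py '[[0.05,0,0,0,-0.022,0.0126,-0.003],[0.05,0.0015,0.003,0.03,0,0,0],[0.05,0,0,0.03,0,0,0],[0.05,0,0,0.03,0,0,0],[0.05,0,0,0.03,0,0,0],[0.05,0,0,0.023,0,0,0],[0.05,0,0,0,0,0,0],[0.05,0,0,0,0,0,0]]'
python3 -c "
from h import *
goto(.3945,.3315,.083,1.857)"
```

```text
clock: 7.7
eef_pos: [0.3944, 0.3318, 0.0831]
eef_rot: [-3.141, 0.001, 1.859]
contact_force: [-0.3, 0.1, -0.1]
gripper_width: 0.0497
grip_force: 0.0
turn [-0.0003  0.0007  0.0021] then [-0.0003 -0.      0.0001] j [-1.01  0.51  0.3   2.06 -0.25  0.61 -0.25]
```

```bash
python3 inch.py '[[0.0,0,0,0,0,0,0],[0.0,0,0,0,0,0,0],[0.0,0,0,0,0,0,0],[0.0,0,0,0,0,0,0],[0.0,0,0,0,0,0,0]]'
python3 inch.py '[[0,0,0.0023,-0.0185,0,0,0],[0,0,0.0024,-0.0186,0,0,0],[0,0,0.0068,-0.0174,0,0,0],[0,0,0.0069,-0.0174,0,0,0],[0,0,0.0109,-0.0152,0,0,0],[0,0,0.0109,-0.0151,0,0,0],[0,0,0.0144,-0.012,0,0,0],[0,0,0.0144,-0.012,0,0,0]]'
```

```text
clock: 8.2
eef_pos: [0.395, 0.3325, 0.0835]
eef_rot: [3.14, -0.001, 1.859]
contact_force: [1.3, 0.9, 1.1]
gripper_width: 0.01
grip_force: 58.4
clock: 9.0
eef_pos: [0.4558, 0.3505, 0.2088]
eef_rot: [-3.129, 0.001, 1.861]
contact_force: [-8.8, -2.2, 3.3]
gripper_width: 0.0095
grip_force: 58.4
```

```bash
python3 inch.py '[[0,0,0.0168,-0.0081,0,0,0],[0,0,0.0169,-0.0081,0,0,0],[0,0,0.0183,-0.0036,0,0,0],[0,0,0.0184,-0.0036,0,0,0],[0,0,0.0186,0.001,0,0,0],[0,0,0.0187,0.001,0,0,0],[0,0,0.0178,0.0056,0,0,0],[0,0,0.0179,0.0056,0,0,0],[0,0,0,0,0,0,0],[0,0,0,0,0,0,0]]'
python3 -c "
from h import *
s=bot.get_state();h=np.array([.3945,.3315])+.15*np.array([np.cos(.286),np.sin(.286)])
d=s['eef_pos'][:2]-h; x=d@[np.cos(.286),np.sin(.286)];z=s['eef_pos'][2]-.083;print(h,x,z,np.hypot(x,z),np.arctan2(z,-x))"
```

```text
clock: 10.0
eef_pos: [0.5984, 0.3927, 0.2196]
eef_rot: [-3.142, -0.0, 1.859]
contact_force: [0.9, 1.0, 3.7]
gripper_width: 0.0099
grip_force: 63.7
[0.538407   0.37381755] 0.06285562582468975 0.1365744951698734 0.15034434618142173 2.0021245557571516
```

The lever is at 2.00 rad, and the measured radius of 150.3 mm confirms the hinge position. I'll release it and go over the bay.

```bash
python3 inch.py '[[0.05,0,0,0,0,0,0],[0.05,0,0,0,0,0,0],[0.05,0,0,0,0,0,0],[0.06,0,0,-0.03,0,0,0],[0.06,0,0,-0.04,0,0,0],[0.06,0,-0.02,-0.03,0,0,0],[0.06,0,-0.036,0,0,0,0],[0.06,0,-0.036,0,0,0,0],[0.06,0,-0.036,0,0,0,0],[0.06,0,0,0,0,0,0.142]]'
python3 inch.py '[[0.06,0,0,0,0,0,0.143],[0.06,0,0,0,0,0,0.143],[0.06,0,0,0,0,0,0.143],[0.06,0,0,0,0,0,0.143],[0.06,0,0,0,0,0,0.143],[0.06,0,0,0,0,0,0.143],[0.06,0,0,0,0,0,0.143],[0.06,0,0,0,0,0,0.143],[0.06,0,0,0,0,0,0.143],[0.06,0,0,0,0,0,0.142]]'
python3 inch.py '[[0.06,0,0,0,0,0,0],[0.06,0,0,0,0,0,0]]'
python3 - <<'E'
from h import *
np.set_printoptions(precision=3,suppress=True)
im,p=snap('wrist','w4')
for m,st,ce in blobs(im,'red',60): print(st,rect(p,m,.08),rect(p,m,.07))
for m,st,ce in blobs(im,'green',60): print(st,rect(p,m,.046))
goto(.4761,.3555,.066,.286)
E
```

```text
clock: 11.0
eef_pos: [0.4711, 0.3552, 0.3192]
eef_rot: [-3.137, -0.001, 1.717]
contact_force: [-0.0, 0.1, -0.2]
gripper_width: 0.0602
grip_force: 0.0
clock: 12.0
eef_pos: [0.4751, 0.3557, 0.3191]
eef_rot: [3.141, 0.001, 0.282]
contact_force: [0.3, -0.5, 0.6]
gripper_width: 0.06
grip_force: 0.0
clock: 12.2
eef_pos: [0.4751, 0.3559, 0.3191]
eef_rot: [3.141, 0.001, 0.292]
contact_force: [0.3, -0.4, -0.4]
gripper_width: 0.0601
grip_force: 0.0
[ 195    0  185   10 1445] [  0.621   0.399 160.19    7.47  -73.197] [  0.623   0.4   164.655   7.678 -73.197]
[ 272  137   29   66 1151] [ 0.479  0.357 64.865 26.859 17.196] [ 0.477  0.356 66.673 27.607 17.196]
[437 192  50  56 751] [  0.475   0.148  64.087  26.507 -11.646]
turn [0.    0.001 0.005] then [0.001 0.001 0.253] j [-1.23  0.35  0.69  1.71 -0.24  1.17 -1.76]
```

View pics/w4.png

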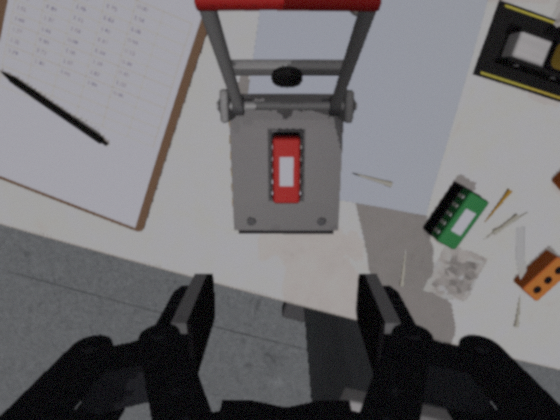

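The lever bar is at the top of the frame, leaning back, and the spent cartridge at px (286,170) casts to (0.477,0.356), which agrees with the bay worked out from the bar. Descend and grip.

```bash
python3 inch.py '[[0.06,0.001,0.001,0.04,0,0.001,0.005],[0.06,0,0,0.05,0,0,0],[0.06,0,0,0.05,0,0,0],[0.06,0,0,0.05,0,0,0],[0.06,0,0,0.03,0,0,0],[0.06,0,0,0.02,0,0,0],[0.06,0,0,0.013,0,0,0],[0.06,0,0,0,0,0,0],[0.06,0,0,0,0,0,0]]'
python3 inch.py '[[0,0,0,0,0,0,0],[0,0,0,0,0,0,0],[0,0,0,0,0,0,0],[0,0,0,0,0,0,0],[0,0,0,0,0,0,0],[0,0,0,0,0,0,0]]'
python3 -c "
from h import *
goto(.4761,.3555,.066,.286)"
```

```text
clock: 13.15
eef_pos: [0.4774, 0.3554, 0.067]
eef_rot: [-3.142, -0.002, 0.284]
contact_force: [-0.2, 0.1, 0.5]
gripper_width: 0.0599
grip_force: 0.0
clock: 13.75
eef_pos: [0.4775, 0.356, 0.0677]
eef_rot: [-3.141, -0.003, 0.284]
contact_force: [-0.7, 0.0, 7.5]
gripper_width: 0.0289
grip_force: 60.7
turn [-0.001  -0.0027 -0.0025] then [-0.0015  0.      0.0017] j [-1.08  0.67  0.52  1.88 -0.49  0.71 -1.57]
```

```bash
python3 inch.py '[[0,0,0,-0.01,0,0,0],[0,0,0,-0.02,0,0,0],[0,0,0,-0.03,0,0,0],[0,0,0,-0.04,0,0,0],[0,0,0,-0.04,0,0,0],[0,0,0,-0.04,0,0,0],[0,0,0,0,0,0,0.1],[0,0,0,0,0,0,0.1],[0,-0.003,0.03,0,0,0,0],[0,-0.003,0.04,0,0,0,0]]'
python3 inch.py '[[0,-0.004,0.05,0,0,0,0],[0,-0.004,0.05,0,0,0,0],[0,-0.004,0.05,0,0,0,0],[0,-0.004,0.05,0,0,0,0],[0,-0.004,0.05,0,0,0,0],[0,-0.004,0.05,0,0,0,0],[0,-0.004,0.05,0,0,0,0],[0,-0.004,0.05,0,0,0,0],[0,-0.004,0.05,0,0,0,0],[0,-0.004,0.05,0,0,0,0]]'
python3 inch.py '[[0,-0.004,0.05,0,0,0,0],[0,-0.004,0.05,0,0,0,0],[0,-0.003,0.04,0,0,0,0],[0,0,0.03,0,0,0,0],[0,0,0,0,0,0,0],[0,0,0,0,0,0,0],[0,0,0,0,0,0,0]]'
python3 - <<'E'
from h import *
np.set_printoptions(precision=3,suppress=True)
im,p=snap('wrist','w5')
m=mask(im,'blue')
m[:, :]=m; c=max(cv2.findContours(m,0,2)[0],key=cv2.contourArea);a=cv2.approxPolyDP(cv2.convexHull(c),5,True).reshape(-1,2)
print(np.c_[a,ray(p,a,0)[:,:2],ray(p,a,.032)[:,:2]])
for m,st,ce in blobs(im,'orange',60): print(st,rect(p,m,.026))
goto(.484,-.392,.048,.085)
E
```

```text
clock: 14.75
eef_pos: [0.4756, 0.286, 0.2463]
eef_rot: [3.141, -0.001, 0.088]
contact_force: [-0.0, -1.4, -1.3]
gripper_width: 0.029
grip_force: 59.9
clock: 15.75
eef_pos: [0.4777, -0.2167, 0.2469]
eef_rot: [-3.141, -0.001, 0.084]
contact_force: [0.4, 0.7, -1.1]
gripper_width: 0.029
grip_force: 59.9
clock: 16.45
eef_pos: [0.4816, -0.3835, 0.2463]
eef_rot: [-3.14, -0.001, 0.085]
contact_force: [0.8, 0.5, -1.0]
gripper_width: 0.0291
grip_force: 59.9
[[351.     26.      0.622  -0.43    0.617  -0.425]
 [389.    166.      0.498  -0.485   0.504  -0.476]
 [387.    188.      0.475  -0.487   0.483  -0.477]
 [339.    273.      0.376  -0.451   0.392  -0.444]
 [211.    298.      0.332  -0.311   0.352  -0.317]
 [151.    297.      0.326  -0.243   0.347  -0.255]
 [117.     29.      0.603  -0.218   0.599  -0.232]]
[   0   70   37   66 1109] [ 0.532 -0.131 57.739 36.518  3.   ]
[534 133  26  13 243] [ 0.541 -0.622 26.901  9.526 89.23 ]
[  0 187  37  36 895] [ 0.434 -0.121 39.002 36.459 -9.064]
[488 284  15  14 141] [ 0.381 -0.614 19.735 10.656 46.151]
[536 288  18  13 144] [ 0.38  -0.671 21.839 10.96  54.205]
[445 311  27  31 297] [ 0.335 -0.587 49.424 11.599 46.743]
turn [-0.001 -0.001  0.   ] then [0.002 0.009 0.198] j [-0.01  0.53  0.87  1.74 -0.45  1.09 -0.48]
```

View pics/w5.png

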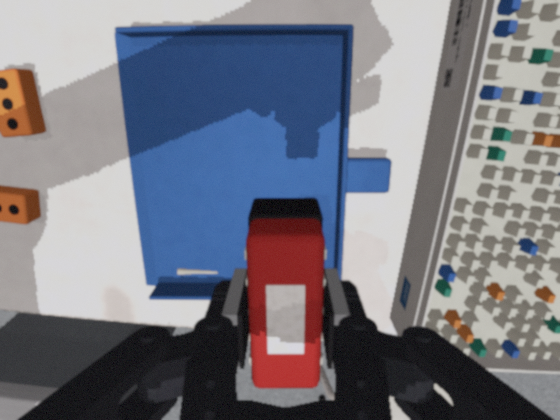

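The pan's inner far wall is at column 345 and the handle at (370,175). Casting the wall corners puts the pan origin at about (0.479,-0.341), with x pointing along -85°. The spent cartridge is held between the jaws. Lower and release.

```bash
python3 inch.py '[[0,0.002,0.007,0.04,0,0,0],[0,0,0,0.04,0,0,0],[0,0,0,0.04,0,0,0],[0,0,0,0.04,0,0,0],[0,0,0,0.025,0,0,0],[0,0,0,0.013,0,0,0],[0,0,0,0,0,0,0],[0,0,0,0,0,0,0]]'
python3 inch.py '[[0.044,0,0,0,0,0,0],[0.044,0,0,0,0,0,0],[0.044,0,0,0,0,0,0],[0.044,0,0,-0.01,0,0,0],[0.044,0,0,-0.03,0,0,0],[0.044,0,0,-0.04,0,0,0],[0.06,0,0,-0.05,0,0,0],[0.06,0,0,-0.05,0,0,0],[0.06,0,0,-0.02,0,0,0]]'
python3 - <<'E'
from h import *
np.set_printoptions(precision=3,suppress=True)
im,p=snap('wrist','w6')
for m,st,ce in blobs(im,'red',100): print(st,rect(p,m,.048))
E
```

```text
clock: 17.3
eef_pos: [0.4849, -0.3917, 0.0493]
eef_rot: [3.141, -0.002, 0.084]
contact_force: [0.6, -0.2, -0.6]
gripper_width: 0.0291
grip_force: 60.5
clock: 18.2
eef_pos: [0.4848, -0.3939, 0.2544]
eef_rot: [3.137, -0.007, 0.082]
contact_force: [0.8, -0.2, -0.3]
gripper_width: 0.0599
grip_force: 0.0
[ 268  145   30   74 1430] [ 0.486 -0.392 67.63  26.242  3.986]
```

```bash
python3 inch.py '[[0.06,0,0,0,0,0,0.1425],[0.06,0,0,0,0,0,0.1425],[0.06,-0.0107,-0.048,0,0,0,0],[0.06,-0.0107,-0.048,0,0,0,0],[0.06,-0.0107,-0.048,0,0,0,0],[0.06,-0.0107,-0.048,0,0,0,0],[0.06,-0.0107,-0.048,0,0,0,0],[0.06,-0.0107,-0.048,0,0,0,0],[0.06,-0.0107,-0.048,0,0,0,0],[0.06,-0.0107,-0.048,0,0,0,0]]'
python3 inch.py '[[0.06,-0.0107,-0.048,0,0,0,0],[0.06,-0.0107,-0.048,0,0,0,0],[0.06,-0.0107,-0.047,0,0,0,0],[0.06,0,0,0,0,0,0],[0.06,0,0,0,0,0,0],[0.06,0,0,0,0,0,0]]'
python3 - <<'E'
from h import *
np.set_printoptions(precision=3,suppress=True)
im,p=snap('wrist','w7')
for m,st,ce in blobs(im,'green',100): print(st,rect(p,m,.046))
goto(.476,.146,.042,-.203)
E
```

```text
clock: 19.25
eef_pos: [0.4765, 0.0034, 0.2488]
eef_rot: [-3.14, -0.001, -0.202]
contact_force: [0.4, -0.1, 1.2]
gripper_width: 0.0601
grip_force: 0.0
clock: 19.85
eef_pos: [0.4742, 0.1467, 0.2485]
eef_rot: [3.142, -0.001, -0.204]
contact_force: [1.2, -1.2, 0.1]
gripper_width: 0.0599
grip_force: 0.0
[ 274  146   29   72 1308] [  0.475   0.145  64.848  24.803 -12.133]
turn [-0.    -0.001 -0.002] then [0.002 0.    0.206] j [-1.22  0.31  1.03  2.02 -0.32  0.98 -1.81]
```

```bash
python3 inch.py '[[0.06,0.001,0,0.04,0,0,0.005],[0.06,0,0,0.05,0,0,0],[0.06,0,0,0.05,0,0,0],[0.06,0,0,0.04,0,0,0],[0.06,0,0,0.0245,0,0,0],[0.06,0,0,0,0,0,0],[0.06,0,0,0,0,0,0]]'
python3 inch.py '[[0,0,0,0,0,0,0],[0,0,0,0,0,0,0],[0,0,0,0,0,0,0],[0,0,0,0,0,0,0],[0,0,0,0,0,0,0],[0,0,0,0,0,0,0]]'
python3 inch.py '[[0,0,0,-0.02,0,0,0],[0,0,0,-0.04,0,0,0],[0,0,0,-0.04,0,0,0],[0,0,0,-0.04,0,0,0],[0,0,0,-0.04,0,0,0],[0,0,0,-0.02,0,0,0],[0,0,0,0,0,0,0],[0,0,0,0,0,0,0]]'
python3 - <<'E'
from h import *
np.set_printoptions(precision=3,suppress=True)
im,p=snap('wrist','w8');s=bot.get_state();T=s['eef_pos'];A=Ro.from_euler('xyz',s['eef_rot'])
for m,st,ce in blobs(im,'green',100):
    z=T[2]+.002;r=rect(p,m,z);print(st,r,A.inv().apply([r[0]-T[0],r[1]-T[1],0]))
goto(.4768,.3557,T[2],.286)
E
```

```text
clock: 20.6
eef_pos: [0.476, 0.1463, 0.0444]
eef_rot: [3.141, -0.001, -0.209]
contact_force: [0.9, 0.2, 0.1]
gripper_width: 0.0602
grip_force: 0.0
clock: 21.2
eef_pos: [0.4765, 0.1482, 0.0455]
eef_rot: [-3.14, -0.003, -0.207]
contact_force: [-0.6, -1.6, 6.9]
gripper_width: 0.029
grip_force: 59.9
clock: 22.0
eef_pos: [0.4747, 0.1484, 0.2439]
eef_rot: [-3.14, -0.0, -0.206]
contact_force: [-0.4, -0.0, -0.0]
gripper_width: 0.0289
grip_force: 59.6
[ 248  231   75  154 7693] [  0.476   0.148  66.145  26.321 -11.589] [ 0.002 -0.    -0.   ]
turn [-0.     0.001 -0.492] then [ 0.061 -0.198 -0.   ] j [-1.23  0.32  1.04  2.03 -0.34  0.97 -1.79]
```

```bash
python3 - <<'E'
from h import *
np.set_printoptions(precision=4,suppress=True)
s=bot.get_state();T=s['eef_pos'];A=Ro.from_euler('xyz',s['eef_rot']);p=bot.camera_params('wrist')
for f,c in(('w5','red'),('w8','green')):
  for m,st,ce in blobs(load(f),c,1500):
    r=rect(p,m,T[2]+.0023);print(f,st,r,A.inv().apply([r[0]-T[0],r[1]-T[1],0]))
E
python3 inch.py '[[0,0,0,0,0,0,-0.123],[0,0,0,0,0,0,-0.123],[0,0,0,0,0,0,-0.123],[0,0,0,0,0,0,-0.123],[0,0.015,-0.0495,0,0,0,0],[0,0.015,-0.0495,0,0,0,0],[0,0.015,-0.0495,0,0,0,0],[0,0.016,-0.0495,0,0,0,0],[0,0,0,0,0,0,0],[0,0,0,0,0,0,0]]'
python3 -c "
from h import *
goto(.4768,.3557,.0695,.286)"
```

```text
w5 [ 247  219   77  168 9087] [  0.478    0.1476  70.9405  27.063  -11.6937] [ 0.0037 -0.0003 -0.    ]
w8 [ 248  231   75  154 7693] [  0.4764   0.1479  65.6055  26.0892 -11.6889] [ 0.0021 -0.0002 -0.    ]
clock: 23.05
eef_pos: [0.4768, 0.3482, 0.2414]
eef_rot: [3.138, 0.003, 0.288]
contact_force: [0.6, -1.3, -0.1]
gripper_width: 0.0289
grip_force: 59.7
turn [0.0034 0.0025 0.0017] then [ 0.0021 -0.0072  0.1719] j [-1.3   0.47  0.82  1.8  -0.39  1.04 -1.62]
```

```bash
python3 inch.py '[[0,0.002,-0.007,0,0.003,0.002,0.002],[0,0,0,0.04,0,0,0],[0,0,0,0.05,0,0,0],[0,0,0,0.04,0,0,0],[0,0,0,0.015,0,0,0],[0,0,0,0,0,0,0],[0,0,0,0,0,0,0],[0,0,0,0,0,0,0]]'
python3 -c "
from h import *
goto(.4768,.3557,.0695,.286)"
```

```text
clock: 23.85
eef_pos: [0.4796, 0.3562, 0.101]
eef_rot: [-3.137, -0.006, 0.283]
contact_force: [0.3, -0.4, -0.9]
gripper_width: 0.0288
grip_force: 59.6
turn [-0.0044 -0.0061 -0.0033] then [-0.0028 -0.0003  0.0315] j [-1.2   0.66  0.68  1.88 -0.57  0.8  -1.5 ]
```

```bash
python3 inch.py '[[0,-0.0028,0,0,-0.004,-0.006,-0.003],[0,0,0,0,0,0,0],[0,0,0,0.008,0,0,0],[0,0,0,0,0,0,0],[0,0,0,0,0,0,0]]'
python3 -c "
from h import *
goto(.4768,.3557,.0695,.286)"
```

```text
clock: 24.35
eef_pos: [0.4752, 0.3546, 0.0903]
eef_rot: [3.14, 0.004, 0.286]
contact_force: [0.2, -0.0, 0.1]
gripper_width: 0.0288
grip_force: 59.6
turn [0.0018 0.0041 0.0003] then [ 0.0019 -0.0006  0.0208] j [-1.19  0.67  0.67  1.89 -0.57  0.79 -1.49]
```

```bash
python3 inch.py '[[0,0.0013,-0.0005,0,0.001,0.002,0],[0,0,0,0,0,0,0],[0,0,0,0,0,0,0],[0,0,0,0,0,0,0]]'
python3 -c "
from h import *
goto(.4768,.3557,.0695,.286)"
python3 inch.py '[[0,0,0,0.003,0,0,0],[0,0,0,0.003,0,0,0],[0,0,0,0,0,0,0],[0,0,0,0,0,0,0]]'
python3 -c "
from h import *
goto(.4768,.3557,.0695,.286)"
```

```text
clock: 24.75
eef_pos: [0.4765, 0.3556, 0.0907]
eef_rot: [3.141, 0.001, 0.286]
contact_force: [0.0, -0.6, -0.8]
gripper_width: 0.029
grip_force: 59.6
turn [0.0004 0.0014 0.0003] then [0.0003 0.     0.0212] j [-1.19  0.67  0.67  1.88 -0.58  0.79 -1.49]
clock: 25.15
eef_pos: [0.4764, 0.3555, 0.0845]
eef_rot: [3.141, 0.002, 0.286]
contact_force: [-0.1, 0.6, -1.6]
gripper_width: 0.029
grip_force: 59.6
turn [0.0006 0.0018 0.0002] then [ 0.0004 -0.      0.015 ] j [-1.19  0.68  0.66  1.89 -0.58  0.78 -1.49]
```

```bash
python3 inch.py '[[0,0,0,0.003,0,0,0],[0,0,0,0.002,0,0,0],[0,0,0,0,0,0,0]]'
python3 inch.py '[[0,0,0,0.003,0,0,0],[0,0,0,0.003,0,0,0],[0,0,0,0.002,0,0,0],[0,0,0,0,0,0,0],[0,0,0,0,0,0,0]]'
```

```text
clock: 25.45
eef_pos: [0.4763, 0.3555, 0.0793]
eef_rot: [3.141, 0.002, 0.286]
contact_force: [1.0, -0.7, -0.4]
gripper_width: 0.029
grip_force: 59.6
clock: 25.95
eef_pos: [0.4765, 0.3555, 0.0716]
eef_rot: [3.141, 0.002, 0.286]
contact_force: [-0.9, 0.7, -0.3]
gripper_width: 0.0285
grip_force: 59.6
```

```bash
python3 inch.py '[[0,0,0,0.001,0,0,0],[0,0,0,0.001,0,0,0],[0,0,0,0,0,0,0],[0,0,0,0,0,0,0]]'
python3 inch.py '[[0.045,0,0,0,0,0,0],[0.045,0,0,0,0,0,0],[0.045,0,0,0,0,0,0],[0.045,0,0,-0.01,0,0,0],[0.045,0,0,-0.03,0,0,0],[0.045,0,0,-0.05,0,0,0],[0.045,0,0,-0.05,0,0,0],[0.045,0,0,-0.05,0,0,0],[0.045,0,0,-0.05,0,0,0],[0.045,0,0,0,0,0,0]]'
python3 - <<'E'
from h import *
np.set_printoptions(precision=3,suppress=True)
snap('wrist','w9');b,q=snap('side','d1');a,p=snap('scene','s1')
cv2.imwrite('pics/v9.png',np.hstack([cv2.resize(b[75:195,180:300,::-1],(400,400),interpolation=3),cv2.resize(a[230:350,140:260,::-1],(400,400),interpolation=3)]))
for m,st,ce in blobs(a,'green',20): print(st,ce,ray(p,[ce],.07))
E
```

```text
clock: 26.35
eef_pos: [0.4765, 0.3556, 0.0697]
eef_rot: [3.141, 0.001, 0.286]
contact_force: [1.2, -0.3, -0.3]
gripper_width: 0.0289
grip_force: 59.8
clock: 27.35
eef_pos: [0.4802, 0.3567, 0.3175]
eef_rot: [-3.136, -0.01, 0.285]
contact_force: [0.3, 0.2, -0.8]
gripper_width: 0.0451
grip_force: 0.0
[439  66   8   8  33] [442.545  70.242] [[ 0.864 -1.901  0.07 ]]
[476  80   7  11  60] [479.117  85.55 ] [[ 0.598 -1.711  0.07 ]]
[132 174   8   6  41] [135.317 176.341] [[1.032 0.071 0.07 ]]
[248 175   7   5  24] [251.292 176.417] [[ 0.77  -0.138  0.07 ]]
[190 292  35  20 228] [207.912 300.82 ] [[0.467 0.361 0.07 ]]
```

View pics/v9.png

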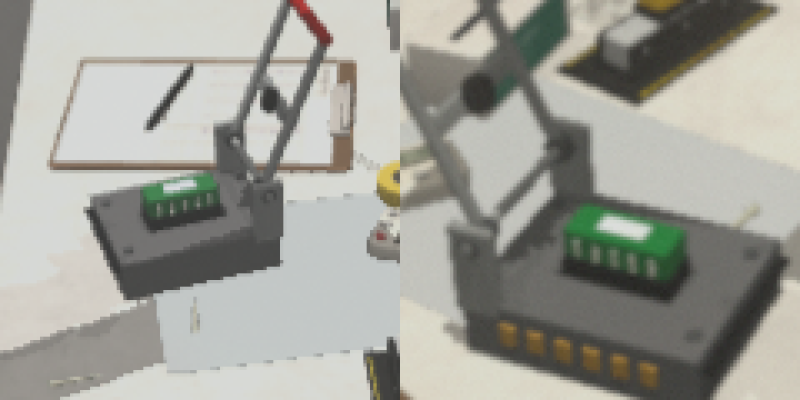

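The fresh cartridge sits level and deep in the bay, in the side crop at (180,198) and the scene crop at (625,235). The lever is still up and back. Now I'll turn and regrip the bar.

```bash
python3 inch.py '[[0.045,0,0,0,0,0,-0.143],[0.045,0,0,0,0,0,-0.143],[0.045,0,0,0,0,0,-0.143],[0.045,0,0,0,0,0,-0.143],[0.045,0,0,0,0,0,-0.143],[0.045,0,0,0,0,0,-0.143],[0.045,0,0,0,0,0,-0.143],[0.045,0,0,0,0,0,-0.143],[0.045,0,0,0,0,0,-0.143],[0.045,0,0,0,0,0,-0.143]]'
python3 inch.py '[[0.045,0,0,0,0,0,-0.142],[0.045,0,0.04,0,0,0,0],[0.045,0,0.04,0,0,0,0],[0.045,0,0.04,0,0,0,0],[0.045,0,0,0,0,0,0],[0.045,0,0,0,0,0,0],[0.045,0,0,0,0,0,0]]'
python3 -c "
from h import *
goto(.5984,.3927,.2196,1.857)"
```

```text
clock: 28.5
eef_pos: [0.4759, 0.3552, 0.3076]
eef_rot: [-3.137, 0.003, 1.722]
contact_force: [-0.0, 0.5, 0.1]
gripper_width: 0.045
grip_force: 0.0
clock: 29.2
eef_pos: [0.5908, 0.3895, 0.3082]
eef_rot: [-3.137, 0.001, 1.858]
contact_force: [-1.0, 0.1, -0.1]
gripper_width: 0.0447
grip_force: 0.0
turn [-0.0042  0.001   0.0013] then [0.0009 0.0082 0.0886] j [-0.97  0.56  0.53  1.41 -0.28  1.25 -0.13]
```

Now I'll lower, grip, and run the arc in reverse.

```bash
python3 inch.py '[[0.045,0.001,0.008,0,-0.004,0.001,0],[0.045,0,0,0.03,0,0,0],[0.045,0,0,0.03,0,0,0],[0.045,0,0,0.0286,0,0,0],[0.045,0,0,0,0,0,0],[0,0,0,0,0,0,0],[0,0,0,0,0,0,0],[0,0,0,0,0,0,0],[0,0,0,0,0,0,0],[0,0,0,0,0,0,0]]'
python3 inch.py '[[0,0,-0.0179,-0.0056,0,0,0],[0,0,-0.0178,-0.0056,0,0,0],[0,0,-0.0187,-0.001,0,0,0],[0,0,-0.0186,-0.001,0,0,0],[0,0,-0.0184,0.0036,0,0,0],[0,0,-0.0183,0.0036,0,0,0],[0,0,-0.0169,0.0081,0,0,0],[0,0,-0.0168,0.0081,0,0,0]]'
```

```text
clock: 30.2
eef_pos: [0.5987, 0.3933, 0.2235]
eef_rot: [3.14, -0.002, 1.859]
contact_force: [-5.8, -2.0, 5.0]
gripper_width: 0.01
grip_force: 58.5
clock: 31.0
eef_pos: [0.4638, 0.3533, 0.2159]
eef_rot: [3.132, -0.005, 1.858]
contact_force: [1.0, -0.8, 2.3]
gripper_width: 0.0097
grip_force: 61.1
```

```bash
python3 inch.py '[[0,0,-0.0144,0.012,0,0,0],[0,0,-0.0144,0.012,0,0,0],[0,0,-0.0109,0.0151,0,0,0],[0,0,-0.0109,0.0152,0,0,0],[0,0,-0.0069,0.0174,0,0,0],[0,0,-0.0068,0.0174,0,0,0],[0,0,-0.0024,0.0186,0,0,0],[0,0,-0.0023,0.0185,0,0,0],[0,0,0,0,0,0,0],[0,0,0,0,0,0,0]]'
python3 -c "
from h import *
goto(.3945,.3315,.0865,1.857)"
```

```text
clock: 32.0
eef_pos: [0.3951, 0.3329, 0.0847]
eef_rot: [-3.141, -0.001, 1.859]
contact_force: [-5.5, -2.9, 0.3]
gripper_width: 0.0097
grip_force: 69.6
turn [-0.0003 -0.0007  0.0016] then [-0.0012 -0.0009 -0.0018] j [-1.1   0.52  0.42  2.06 -0.36  0.63 -0.15]
```

```bash
python3 inch.py '[[0,0,0,0.002,0,0,0],[0,0,0,0.002,0,0,0],[0,0,0,0,0,0,0],[0,0,0,0,0,0,0]]'
python3 inch.py '[[0,0,0,0.002,0,0,0],[0,0,0,0.002,0,0,0],[0,0,0,0,0,0,0],[0,0,0,0,0,0,0]]'
```

```text
clock: 32.4
eef_pos: [0.3949, 0.3329, 0.0815]
eef_rot: [-3.141, -0.001, 1.858]
contact_force: [-6.0, -3.8, 4.6]
gripper_width: 0.0098
grip_force: 71.2
clock: 32.8
eef_pos: [0.395, 0.333, 0.0807]
eef_rot: [-3.14, -0.004, 1.858]
contact_force: [-15.3, -11.1, 39.5]
gripper_width: 0.0098
grip_force: 74.9
```

The lever met its stop at 39 N, so it's fully shut. I'll release and move over the squeegee.

```bash
python3 inch.py '[[0.04,0,0,0,0,0,0],[0.04,0,0,0,0,0,0],[0.04,0,0,0,0,0,0],[0.04,0,0,-0.02,0,0,0],[0.05,0,0,-0.04,0,0,0],[0.05,0,0,-0.05,0,0,0],[0.05,0,0,-0.05,0,0,0],[0.05,0,0,-0.05,0,0,0.12],[0.05,0,0,-0.03,0,0,0.127]]'
python3 inch.py '[[0.05,-0.0297,0.0335,0,0,0,0],[0.05,-0.0297,0.0335,0,0,0,0],[0.05,-0.0297,0.0335,0,0,0,0],[0.05,-0.0297,0.0335,0,0,0,0],[0.05,-0.0297,0.0335,0,0,0,0],[0.05,-0.0297,0.0335,0,0,0,0],[0.05,-0.0297,0.0335,0,0,0,0],[0.05,-0.0297,0.0335,0,0,0,0],[0.05,0,0,0,0,0,0],[0.05,0,0,0,0,0,0]]'
python3 - <<'E'
from h import *
np.set_printoptions(precision=3,suppress=True)
im,p=snap('wrist','w10');b,q=snap('side','d2')
for m,st,ce in blobs(im,'yellow',60): print(st,rect(p,m,.113),rect(p,m,.003))
for m,st,ce in blobs(im,'orange',60): print('o',st,rect(p,m,.026))
for m,st,ce in blobs(b,'orange',60): print('o side',ce,ray(q,[ce],.016))
x=cv2.resize(im[:,:,::-1],(560,420));cv2.imwrite('pics/v10.png',np.hstack([x,cv2.resize(b[90:150,190:290,::-1],(240,420) if 0 else (240,144),interpolation=3).__class__(0) if 0 else np.vstack([cv2.resize(b[95:165,195:275,::-1],(240,210),interpolation=3)]*2)]))
goto(.6705,.106,.1,1.61)
E
```

```text
clock: 33.7
eef_pos: [0.397, 0.3333, 0.3203]
eef_rot: [3.136, -0.006, 1.605]
contact_force: [-1.0, -0.3, 0.0]
gripper_width: 0.05
grip_force: 0.0
clock: 34.7
eef_pos: [0.6735, 0.1046, 0.3158]
eef_rot: [3.14, -0.0, 1.609]
contact_force: [-0.3, 0.3, -0.6]
gripper_width: 0.0498
grip_force: 0.0
[ 268  158   27   45 1155] [  0.669   0.109  40.306  23.005 -88.581] [  0.669   0.082  54.051  30.851 -88.581]
o [163 221  38  48 879] [ 0.552  0.003 56.759 29.486 66.18 ]
o [ 61 233  48  36 812] [  0.432  -0.009  56.623  29.337 -22.546]
o [ 54 313  26  37 616] [ 0.39  -0.129 56.699 28.848 88.742]
o [150 323  14  14 101] [ 0.51  -0.115 26.73  13.161 52.859]
o side [263.425 221.014] [[0.551 0.008 0.016]]
o side [216.154 226.744] [[ 0.429 -0.003  0.016]]
o side [257.571 258.24 ] [[ 0.532 -0.118  0.016]]
o side [196.686 264.33 ] [[ 0.387 -0.126  0.016]]
turn [ 0.002 -0.002  0.003] then [-0.001 -0.002  0.216] j [-0.67  0.53  0.7   1.49 -0.35  1.25  0.11]
```

View pics/v10.png

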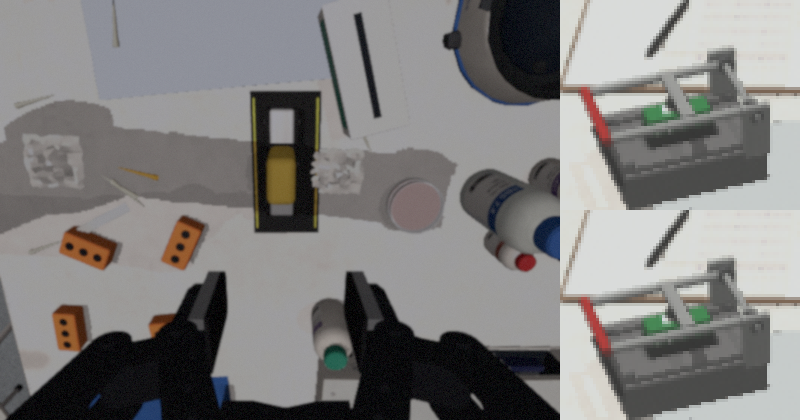

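The lever is shut over the green cartridge. The near block has been knocked from (0.43,-0.093) to (0.390,-0.128), and the other three have not moved. The squeegee handle is at (0.6695,0.109). Grasp it.

```bash
python3 -c "
from h import *
goto(.6695,.109,.085,1.596)"
python3 inch.py '[[0.05,0.004,-0.004,0.03,0,0,0.014],[0.05,0,0,0.04,0,0,0],[0.05,0,0,0.04,0,0,0],[0.05,0,0,0.04,0,0,0],[0.05,0,0,0.04,0,0,0],[0.05,0,0,0.03,0,0,0],[0.05,0,0,0.011,0,0,0],[0.05,0,0,0,0,0,0],[0.05,0,0,0,0,0,0]]'
python3 -c "
from h import *
goto(.6695,.109,.085,1.596)"
```

```text
turn [ 0.0017 -0.0019  0.0165] then [ 0.0016 -0.003   0.2311] j [-0.67  0.53  0.7   1.49 -0.35  1.25  0.11]
clock: 35.7
eef_pos: [0.6702, 0.1112, 0.0871]
eef_rot: [3.137, -0.002, 1.598]
contact_force: [-0.5, -0.5, 0.9]
gripper_width: 0.0499
grip_force: 0.0
turn [ 0.0048 -0.0017  0.0023] then [-0.0022 -0.0008  0.0021] j [-0.6   0.77  0.58  1.66 -0.52  0.87  0.21]
```

```bash
python3 inch.py '[[0.05,-0.002,0,0.001,0.004,-0.001,0],[0.05,0,0,0,0,0,0],[0,0,0,0,0,0,0],[0,0,0,0,0,0,0],[0,0,0,0,0,0,0],[0,0,0,0,0,0,0],[0,0,0,0,0,0,0]]'
python3 -c "
from h import *
goto(.6695,.109,.085,1.596)"
python3 inch.py '[[0,0,0,-0.02,0,0,0],[0,0,0,-0.04,0,0,0],[0,0,0,-0.04,0,0,0],[0,0,0,0,0,0,0.137],[0,0,0,0,0,0,0.137],[0,0,0,0,0,0,0.137],[0,0,0,0,0,0,0.137],[0,0,0,0,0,0,0.137],[0,0,0,0,0,0,0.137],[0,0,0,0,0,0,0.137]]'
python3 inch.py '[[0,0,0,0,0,0,0.137],[0,0,0,0,0,0,0.137],[0,0,0,0,0,0,0.137],[0,0,0,0,0,0,0.138],[0,0,0,0,0,0,0],[0,0,0,0,0,0,0]]'
python3 -c "
from h import *
goto(.400,.065,.17,.087)"
```

```text
clock: 36.4
eef_pos: [0.6698, 0.1085, 0.0851]
eef_rot: [-3.141, -0.001, 1.597]
contact_force: [-1.5, 0.6, 5.2]
gripper_width: 0.0254
grip_force: 60.1
turn [-0.0007 -0.0006  0.0013] then [ 0.0005 -0.0003  0.0001] j [-0.6   0.77  0.58  1.66 -0.52  0.87  0.22]
clock: 37.4
eef_pos: [0.6688, 0.1085, 0.1832]
eef_rot: [-3.14, 0.003, 0.633]
contact_force: [-0.6, 0.0, -2.7]
gripper_width: 0.0254
grip_force: 59.8
clock: 38.0
eef_pos: [0.6691, 0.1086, 0.1834]
eef_rot: [3.142, 0.003, 0.093]
contact_force: [-0.0, 0.2, -3.0]
gripper_width: 0.0256
grip_force: 59.8
turn [0.0001 0.003  0.0057] then [-0.2718  0.0201  0.0134] j [-0.84  0.79  1.    1.63 -0.72  1.13 -1.14]
```

```bash
python3 inch.py '[[0,-0.044,0.0034,0,0,0.003,0.006],[0,-0.044,0.0034,0,0,0,0],[0,-0.044,0.0034,0,0,0,0],[0,-0.044,0.0034,0,0,0,0],[0,-0.044,0.0034,0,0,0,0],[0,-0.044,0.0034,0,0,0,0],[0,0,0,0,0,0,0],[0,0,0,0,0,0,0]]'
python3 -c "
from h import *
goto(.408,.065,.088,.087)"
```

```text
clock: 38.8
eef_pos: [0.4077, 0.0667, 0.1842]
eef_rot: [-3.139, -0.002, 0.086]
contact_force: [1.3, 0.4, -3.8]
gripper_width: 0.0252
grip_force: 60.0
turn [-0.003  -0.0018 -0.0005] then [0.0001 0.0018 0.0962] j [-1.33  0.38  1.32  2.27 -0.5   0.84 -1.17]
```

```bash
python3 inch.py '[[0,0,0.002,0.03,-0.003,-0.002,0],[0,0,0,0.04,0,0,0],[0,0,0,0.02,0,0,0],[0,0,0,0.006,0,0,0],[0,0,0,0,0,0,0],[0,0,0,0,0,0,0]]'
python3 -c "
from h import *
goto(.437,-.265,.087,.087)"
```

```text
clock: 39.4
eef_pos: [0.4099, 0.0634, 0.0889]
eef_rot: [3.139, -0.001, 0.083]
contact_force: [-0.4, 0.4, -2.5]
gripper_width: 0.0258
grip_force: 60.1
turn [ 0.0028 -0.0014 -0.004 ] then [-0.0015  0.3295  0.0019] j [-1.04  0.54  0.98  2.32 -0.77  0.65 -0.95]
```

```bash
python3 inch.py '[[0,0,0.015,0.001,0.002,-0.001,-0.003],[0,0,0.02,0,0,0,0],[0,0,0.02,0,0,0,0],[0,0,0.02,0,0,0,0],[0,0,0.02,0,0,0,0],[0,0,0.02,0,0,0,0],[0,0,0.02,0,0,0,0],[0,0,0.02,0,0,0,0]]'
python3 inch.py '[[0,0,0,0,0,0,0]]'
python3 - <<'E'
from h import *
np.set_printoptions(precision=3,suppress=True)
b,q=snap('side','d3')
for m,st,ce in blobs(b,'orange',60):
    v=ray(q,[ce],.016)[0]
    if v[0]<.7: print('o side',st,ce,v)
goto(.437,-.265,.087,.087)
cv2.imwrite('pics/v11.png',cv2.resize(b[190:410,150:330,::-1],(491,600),interpolation=3))
E
```

```text
clock: 40.2
eef_pos: [0.423, -0.0913, 0.0885]
eef_rot: [3.141, -0.001, 0.087]
contact_force: [0.3, 0.2, -4.4]
gripper_width: 0.0258
grip_force: 60.3
clock: 40.3
eef_pos: [0.4232, -0.0934, 0.0888]
eef_rot: [3.139, -0.002, 0.083]
contact_force: [-0.4, 0.9, -3.4]
gripper_width: 0.0254
grip_force: 60.5
o side [255 213  18  17 145] [263.393 221.379] [0.551 0.007 0.016]
o side [246 252  25  13 164] [257.86  258.348] [ 0.533 -0.118  0.016]
o side [210 256  25  14 206] [221.689 262.214] [ 0.446 -0.124  0.016]
o side [192 260  14  21 209] [198.66  269.938] [ 0.393 -0.143  0.016]
turn [ 0.001 -0.001 -0.003] then [-0.001  0.174  0.001] j [-0.63  0.55  0.95  2.28 -0.76  0.66 -0.61]
```

View pics/v11.png

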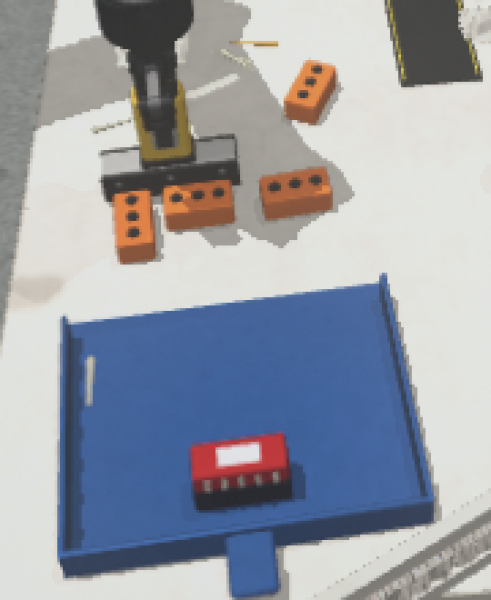

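Both near blocks are against the blade, at crop (133,225) and (198,203), and heading inside the pan's mouth. Continue.

```bash
python3 inch.py '[[0,0,0.015,0.001,0,-0.001,-0.002],[0,0,0.02,0,0,0,0],[0,0,0.02,0,0,0,0],[0,0,0.02,0,0,0,0],[0,0,0.02,0,0,0,0],[0,0,0.02,0,0,0,0],[0,0,0.02,0,0,0,0],[0,0,0.02,0,0,0,0],[0,0,0.016,0,0,0,0],[0,0,0,0,0,0,0]]'
python3 - <<'E'
from h import *
np.set_printoptions(precision=3,suppress=True)
O=np.array([.479,-.341]);d=np.array([.087,-.996]);e=np.array([.996,.087])
b,q=snap('side','d4')
for m,st,ce in blobs(b,'orange',60):
    v=ray(q,[ce],.018)[0]
    if v[0]<.7: print('o side',st,ce,v,'pan',d@(v[:2]-O),e@(v[:2]-O))
goto(.437,-.265,.087,.087)
E
```

```text
clock: 41.35
eef_pos: [0.4376, -0.2625, 0.0872]
eef_rot: [3.139, 0.001, 0.087]
contact_force: [0.0, -0.1, -2.8]
gripper_width: 0.0254
grip_force: 61.7
o side [255 213  18  17 133] [263.549 221.466] [0.551 0.004 0.018] pan -0.3376733626447862 0.1021208158016709
o side [246 252  25  14 179] [257.737 258.575] [ 0.532 -0.121  0.018] pan -0.21466877405379492 0.07221514824899555
o side [213 314  30  21 428] [227.439 324.673] [ 0.463 -0.299  0.018] pan -0.043350168896051915 -0.012551339099233646
o side [193 319  16  31 392] [200.934 334.097] [ 0.408 -0.318  0.018] pan -0.02944389858769383 -0.06849376253012047
turn [0.001 0.002 0.001] then [-0.001  0.004 -0.   ] j [-0.22  0.65  0.89  2.1  -0.76  0.75 -0.32]
```

```bash
python3 inch.py '[[0,0,0.01,0,0,0,0],[0,0,0.005,0,0,0,0],[0,0,-0.02,0,0,0,0],[0,0,-0.01,-0.02,0,0,0],[0,0,0,-0.04,0,0,0],[0,0,0,-0.04,0,0,0],[0,0,0,0,0,0,0.12],[0,0,0,0,0,0,0.121],[0,0,0,0,0,0,0]]'
python3 -c "
from h import *
goto(.5624,.0778,.187,-.154)"
```

```text
clock: 42.3
eef_pos: [0.4357, -0.2456, 0.1864]
eef_rot: [3.14, 0.002, -0.152]
contact_force: [-0.9, -0.2, -3.7]
gripper_width: 0.0254
grip_force: 61.9
turn [0.0014 0.0025 0.0017] then [ 0.0755 -0.339  -0.0006] j [-0.45  0.53  1.16  2.07 -0.61  0.94 -0.68]
```

```bash
python3 inch.py '[[0,0.0095,-0.0424,0,0,0,0],[0,0.0095,-0.0424,0,0,0,0],[0,0.0095,-0.0424,0,0,0,0],[0,0.0095,-0.0424,0,0,0,0],[0,0.0094,-0.0424,0,0,0,0],[0,0.0094,-0.0424,0,0,0,0],[0,0.0094,-0.0424,0,0,0,0],[0,0.0094,-0.0424,0,0,0,0],[0,0,0,0,0,0,0],[0,0,0,0,0,0,0]]'
python3 - <<'E'
from h import *
np.set_printoptions(precision=3,suppress=True)
O=np.array([.479,-.341]);d=np.array([.087,-.996]);e=np.array([.996,.087])
b,q=snap('side','d5')
for m,st,ce in blobs(b,'orange',60):
    v=ray(q,[ce],.018)[0]
    if v[0]<.7: print('o side',st,ce,v,'pan',d@(v[:2]-O),e@(v[:2]-O))
goto(.5624,.0778,.087,-.154)
E
```

```text
clock: 43.3
eef_pos: [0.5617, 0.0788, 0.185]
eef_rot: [3.139, 0.003, -0.147]
contact_force: [0.3, -1.0, -2.2]
gripper_width: 0.0253
grip_force: 61.9
o side [255 213  18  17 144] [263.465 221.257] [0.551 0.005 0.018] pan -0.33847539451846087 0.10200634485952371
o side [246 252  25  13 170] [257.735 258.265] [ 0.532 -0.12   0.018] pan -0.21563998577317364 0.07232667630501965
o side [214 319  29  17 324] [227.843 327.194] [ 0.464 -0.305  0.018] pan -0.037090012224853024 -0.01216177365105484
o side [194 324  16  29 328] [201.143 337.488] [ 0.409 -0.326  0.018] pan -0.02135921216284559 -0.06831996247015447
turn [0.002 0.003 0.003] then [ 0.001 -0.001  0.098] j [-1.01  0.67  1.14  1.92 -0.71  1.04 -1.28]
```

```bash
python3 inch.py '[[0,0.001,0,0.03,0.002,0.002,0.005],[0,0,0,0.04,0,0,0],[0,0,0,0.02,0,0,0],[0,0,0,0.007,0,0,0],[0,0,0,0,0,0,0],[0,0,0,0,0,0,0]]'
python3 -c "
from h import *
goto(.5087,-.268,.087,-.154)"
```

```text
clock: 43.95
eef_pos: [0.5636, 0.0766, 0.0899]
eef_rot: [-3.141, -0.001, -0.159]
contact_force: [0.8, 0.3, -1.9]
gripper_width: 0.025
grip_force: 61.8
turn [-0.001  -0.0013 -0.0047] then [-0.0014  0.349   0.0029] j [-0.91  0.78  0.99  1.96 -0.86  0.89 -1.18]
```

```bash
python3 inch.py '[[0,-0.001,0.015,0.002,-0.001,-0.001,-0.004],[0,0,0.02,0,0,0,0],[0,0,0.02,0,0,0,0],[0,0,0.02,0,0,0,0],[0,0,0.02,0,0,0,0],[0,0,0.02,0,0,0,0],[0,0,0.02,0,0,0,0],[0,0,0.02,0,0,0,0],[0,0,0.02,0,0,0,0],[0,0,0,0,0,0,0]]'
python3 - <<'E'
from h import *
np.set_printoptions(precision=3,suppress=True)
O=np.array([.479,-.341]);d=np.array([.087,-.996]);e=np.array([.996,.087])
b,q=snap('side','d6')
for m,st,ce in blobs(b,'orange',60):
    v=ray(q,[ce],.018)[0]
    if v[0]<.7: print('o side',st,ce,v,'pan',d@(v[:2]-O),e@(v[:2]-O))
goto(.5087,-.268,.087,-.154)
E
```

```text
clock: 44.95
eef_pos: [0.5352, -0.099, 0.0887]
eef_rot: [3.14, -0.002, -0.159]
contact_force: [-0.6, -0.1, -2.7]
gripper_width: 0.0253
grip_force: 62.0
o side [240 257  28  32 442] [256.333 275.242] [ 0.527 -0.171  0.018] pan -0.16491743517903937 0.06297168506624613
o side [214 319  29  21 395] [228.152 328.684] [ 0.464 -0.309  0.018] pan -0.03339593640874239 -0.011786668617024511
o side [194 324  16  29 332] [201.151 337.587] [ 0.409 -0.326  0.018] pan -0.021122952665376095 -0.06831254478235453
turn [ 0.    -0.001 -0.003] then [-0.     0.173  0.001] j [-0.61  0.74  0.98  2.02 -0.85  0.85 -0.86]
```

```bash
python3 inch.py '[[0,0,0.015,0.001,0,-0.001,-0.003],[0,0,0.02,0,0,0,0],[0,0,0.02,0,0,0,0],[0,0,0.02,0,0,0,0],[0,0,0.02,0,0,0,0],[0,0,0.02,0,0,0,0],[0,0,0.02,0,0,0,0],[0,0,0.02,0,0,0,0],[0,0,0.018,0,0,0,0],[0,0,0,0,0,0,0]]'
python3 - <<'E'
from h import *
np.set_printoptions(precision=3,suppress=True)
O=np.array([.479,-.341]);d=np.array([.087,-.996]);e=np.array([.996,.087])
b,q=snap('side','d7')
for m,st,ce in blobs(b,'orange',60):
    v=ray(q,[ce],.018)[0]
    if v[0]<.7: print('o side',st,ce,v,'pan',d@(v[:2]-O),e@(v[:2]-O))
goto(.5087,-.268,.087,-.154)
cv2.imwrite('pics/v12.png',cv2.resize(b[190:410,150:330,::-1],(491,600),interpolation=3))
E
```

```text
clock: 46.0
eef_pos: [0.5091, -0.2683, 0.0869]
eef_rot: [3.139, 0.0, -0.153]
contact_force: [-0.1, 1.0, -3.0]
gripper_width: 0.0254
grip_force: 62.0
o side [228 318  32  44 625] [247.622 339.478] [ 0.505 -0.337  0.018] pan -0.001568605957405239 0.025729811741061464
o side [189 325  38  42 731] [206.085 343.81 ] [ 0.42  -0.341  0.018] pan -0.00507903309926271 -0.058828139895541996
turn [0.    0.001 0.002] then [-0.001  0.002 -0.001] j [-0.26  0.78  0.95  1.94 -0.83  0.88 -0.58]
```

View pics/v12.png

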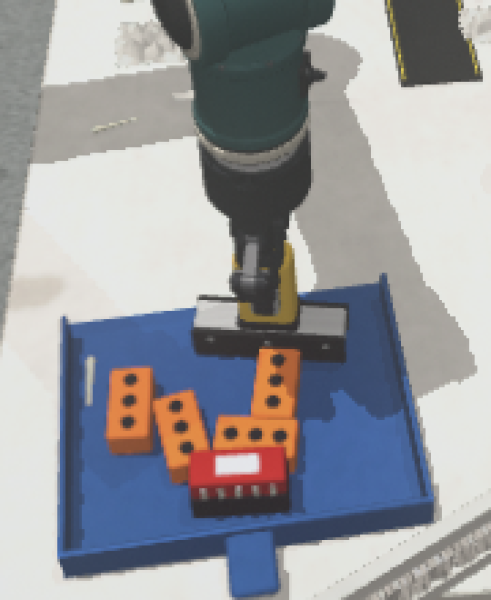

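All four blocks are in the pan with the spent cartridge, at crop (130,405), (182,435), (277,383) and (256,435). Retreat, lift, and measure the empty mat.

```bash
python3 inch.py '[[0,0,-0.02,0,0,0,0],[0,0,-0.01,-0.02,0,0,0],[0,0,0,-0.04,0,0,0],[0,0,0,-0.05,0,0,0],[0,0,-0.04,0,0,0,0],[0,0,-0.04,0,0,0,0],[0,0,-0.04,0,0,0,0],[0,0,-0.04,0,0,0,0],[0,0,0,0,0,0,0],[0,0,0,0,0,0,0]]'
python3 - <<'E'
from h import *
np.set_printoptions(precision=4,suppress=True)
b,q=snap('side','d8');w,p=snap('wrist','w11');a,r=snap('scene','s2')
for n,im,c in(('side',b,q),('wrist',w,p),('scene',a,r)):
    hsv=cv2.cvtColor(im,cv2.COLOR_RGB2HSV)
    m=((hsv[:,:,2]<75)|((hsv[:,:,0]>18)&(hsv[:,:,0]<35)&(hsv[:,:,1]>110))).astype(np.uint8)
    g=proj(c,[[.676,.105,.003]])[0];print(n,g)
    k,l,st,ce=cv2.connectedComponentsWithStats(m)
    for i in range(1,k):
        if st[i][4]>300 and abs(ce[i]-g).max()<25: print(st[i],rect(c,l==i,.003), ray(c,[ce[i]],.003))
goto(.6698,.1085,.2,1.597)
E
```

```text
clock: 47.05
eef_pos: [0.538, -0.0753, 0.1956]
eef_rot: [-3.141, 0.003, -0.145]
contact_force: [-0.3, -1.7, -3.3]
gripper_width: 0.0254
grip_force: 62.0
side [307.0304 197.4732]
[ 290  180   36   42 1012] [  0.6752   0.0984 165.8762  75.1648 -87.7119] [[0.6748 0.0932 0.003 ]]
wrist [35.5998 53.4706]
scene [218.9896 241.1542]
[190 225  61  35 834] [  0.6713   0.103  160.7498  68.5758 -87.2564] [[0.6711 0.1088 0.003 ]]
turn [-0.0017  0.0018 -1.7489] then [ 0.1839  0.1372 -0.004 ] j [-0.77  0.61  1.17  1.97 -0.67  1.02 -1.01]
```

```bash
python3 inch.py '[[0,0,0,-0.03,0,0,-0.146],[0,0,0,-0.04,0,0,-0.146],[0,0,0,-0.04,0,0,-0.146],[0,0,0,-0.04,0,0,-0.146],[0,0,0,-0.03,0,0,-0.146],[0,0,0,0,0,0,-0.146],[0,0,0,0,0,0,-0.146],[0,0,0,0,0,0,-0.146],[0,0,0,0,0,0,-0.146],[0,0,0,0,0,0,-0.146]]'
python3 inch.py '[[0,0,0,0,0,0,-0.146],[0,0,0,0,0,0,-0.146],[0,0.02,0.034,0,0,0,0],[0,0.02,0.034,0,0,0,0],[0,0.02,0.034,0,0,0,0],[0,0.02,0.034,0,0,0,0],[0,0,0,0,0,0,0],[0,0,0,0,0,0,0]]'
python3 - <<'E'
from h import *
np.set_printoptions(precision=4,suppress=True)
w,p=snap('wrist','w12')
hsv=cv2.cvtColor(w,cv2.COLOR_RGB2HSV)
m=((hsv[:,:,2]<75)|((hsv[:,:,0]>18)&(hsv[:,:,0]<35)&(hsv[:,:,1]>110))).astype(np.uint8)
k,l,st,ce=cv2.connectedComponentsWithStats(m);print(proj(p,[[.673,.101,.003]]))
for i in range(1,k):
    if st[i][4]>300: print(st[i],rect(p,l==i,.003))
cv2.imwrite('pics/v13.png',w[:,:,::-1])
goto(.673,.101,.09,1.61)
E
```

```text
clock: 48.2
eef_pos: [0.5375, -0.0802, 0.3757]
eef_rot: [-3.139, 0.0, 1.312]
contact_force: [-0.4, -0.2, -2.9]
gripper_width: 0.0253
grip_force: 62.0
clock: 49.0
eef_pos: [0.6717, 0.0044, 0.3742]
eef_rot: [-3.137, 0.002, 1.6]
contact_force: [-0.3, -0.5, -2.8]
gripper_width: 0.0253
grip_force: 62.2
[[290.628   76.4131]]
[   21     4   539   416 60721] [  0.6735  -0.1454 969.5043 657.7806   2.0481]
[481  82  30  46 385] [ 0.9342  0.0795 60.1526 23.0838 76.6712]
[525  97  25  35 321] [ 0.9942  0.0695 44.6623 25.5496 85.1609]
[  0 100  15  91 756] [  0.2892   0.0023 125.9704  20.7835  78.517 ]
[530 133  30  32 569] [  1.0193   0.0201  43.9104  40.699  -75.6695]
[ 388  265  172   18 2588] [  0.9594  -0.1656 269.6071  26.5139   0.1106]
turn [-0.0039  0.0012 -0.0119] then [0.0975 0.0057 0.2849] j [-0.63  0.52  0.88  1.44 -0.4   1.38  0.29]
```

View pics/v13.png

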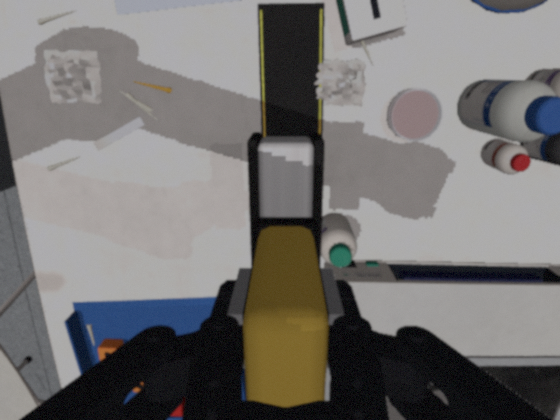

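The mat's far corners show at px (259,4) and (324,5). Its near end is hidden behind the held squeegee. I'll cast the far edge and step half the mat's length back.

Run:
```python
from h import *
np.set_printoptions(precision=4,suppress=True)
w=load('w12');p=bot.camera_params('wrist')
hsv=cv2.cvtColor(w,cv2.COLOR_RGB2HSV);m=((hsv[:,:,2]<75)|((hsv[:,:,0]>18)&(hsv[:,:,0]<35)&(hsv[:,:,1]>110)))
L,Rr=[],[]
for v in range(10,128,6):
    c=290
    while m[v,c]:c-=1
    d=290
    while m[v,d]:d+=1
    L.append((c+.5,v));Rr.append((d-.5,v))
t=5
col=m[:30,270:315].any(1);
tops=[np.argmax(m[:30,c]) for c in range(268,316,6)];print('top rows',tops)
PL=ray(p,L,.003);PR=ray(p,Rr,.003)
print('width',np.linalg.norm(PR-PL,axis=1)); mid=(PL+PR)/2;f=np.polyfit(mid[:,1],mid[:,0],1);print('slope',f)
T=ray(p,[(c,r-.5) for c,r in zip(range(268,316,6),tops)],.003).mean(0);u=np.array([f[0],1]);u/=np.hypot(*u)
C=T[:2]-.085*u;C[0]=np.polyval(f,C[1]);print('top',T,'centre',C,'yaw',-np.arctan(f[0]))
goto(C[0],C[1],.09,1.5708-np.arctan(f[0]))
```

```text
top rows [np.int64(5), np.int64(4), np.int64(4), np.int64(4), np.int64(4), np.int64(4), np.int64(4), np.int64(4)]
width [0.0753 0.0756 0.0759 0.075  0.0753 0.0756 0.0746 0.0749 0.0752 0.0706
 0.0709 0.0687 0.0652 0.068  0.0683 0.0712 0.0766 0.0756 0.076  0.0763]
slope [-0.0232  0.6744]
top [0.6683 0.1832 0.003 ] centre [0.6721 0.0982] yaw 0.02323648000573079
turn [-0.0039  0.0013  0.004 ] then [0.0947 0.0032 0.2849] j [-0.63  0.52  0.88  1.44 -0.4   1.38  0.29]
```

```bash
python3 inch.py '[[0,0.032,0.001,0,-0.004,0.001,0],[0,0.032,0.001,0.02,0,0,0],[0,0.032,0.001,0.04,0,0,0],[0,0,0,0.04,0,0,0],[0,0,0,0.05,0,0,0],[0,0,0,0.05,0,0,0],[0,0,0,0.04,0,0,0],[0,0,0,0,0,0,0],[0,0,0,0,0,0,0]]'
python3 -c "
from h import *
goto(.6725,.1005,.0865,1.6)"
```

```text
clock: 49.95
eef_pos: [0.6725, 0.0997, 0.1379]
eef_rot: [3.139, -0.001, 1.599]
contact_force: [0.6, 0.1, -2.5]
gripper_width: 0.0253
grip_force: 62.2
turn [ 0.0024 -0.0005 -0.0008] then [0.0008 0.     0.0514] j [-0.68  0.74  0.73  1.65 -0.58  0.98  0.28]
```

```bash
python3 inch.py '[[0,0,0,0.02,0.002,0,0],[0,0,0,0.02,0,0,0],[0,0,0,0.008,0,0,0],[0,0,0,0.002,0,0,0],[0,0,0,0,0,0,0],[0,0,0,0,0,0,0]]'
python3 -c "
from h import *
goto(.6725,.1005,.0855,1.6)"
```

```text
clock: 50.55
eef_pos: [0.6726, 0.1012, 0.0868]
eef_rot: [3.141, -0.001, 1.601]
contact_force: [-0.0, -0.0, -2.5]
gripper_width: 0.0251
grip_force: 62.3
turn [ 0.0005 -0.001   0.0012] then [-0.0007 -0.0001  0.0013] j [-0.66  0.8   0.69  1.66 -0.62  0.91  0.31]
```

```bash
python3 inch.py '[[0,0,0,0.001,0,0,0],[0,0,0,0.0005,0,0,0],[0,0,0,0,0,0,0]]'
python3 inch.py '[[0.045,0,0,0,0,0,0],[0.045,0,0,0,0,0,0],[0.045,0,0,0,0,0,0],[0.045,0,0,-0.02,0,0,0],[0.045,0,0,-0.04,0,0,0],[0.045,0,0,-0.05,0,0,0],[0.045,0,0,-0.05,0,0,0],[0.045,0,0,-0.05,0,0,0],[0.045,0,0,0,0,0,0],[0.045,0,0,0,0,0,0]]'
python3 - <<'E'
from h import *
np.set_printoptions(precision=4,suppress=True)
w,p=snap('wrist','w13');b,q=snap('side','d9')
for m,st,ce in blobs(w,'yellow',60): print(st,rect(p,m,.113))
cv2.imwrite('pics/v14.png',np.hstack([cv2.resize(w[60:300,180:400,::-1],(380,414),interpolation=3),cv2.resize(b[90:400,160:360,::-1],(268,414),interpolation=3)]))
E
```

```text
clock: 50.85
eef_pos: [0.6727, 0.1014, 0.0858]
eef_rot: [3.141, -0.002, 1.601]
contact_force: [-1.3, 1.7, 3.4]
gripper_width: 0.0254
grip_force: 63.2
clock: 51.85
eef_pos: [0.6728, 0.1007, 0.2977]
eef_rot: [3.138, -0.002, 1.601]
contact_force: [-0.0, 0.0, -0.4]
gripper_width: 0.0452
grip_force: 0.0
[ 271  165   28   47 1288] [  0.6721   0.103   40.0472  23.1574 -88.2506]
```

View pics/v14.png

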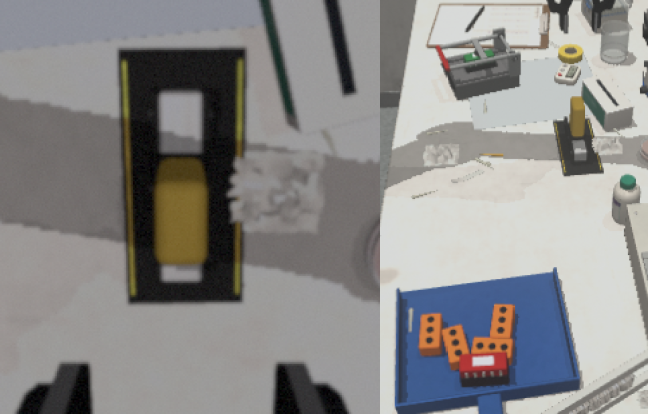

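The mat is now fully visible, at crop rows 48 to 301, and the squeegee looks slightly below its middle. I'll measure this properly from the image.

Run:
```python
from h import *
np.set_printoptions(precision=4,suppress=True)
p=bot.camera_params('wrist');q=bot.camera_params('side')
f=lambda L:[(180+x/1.727,60+y/1.725) for x,y in L]
M=ray(p,f([(119,49),(245,48),(242,301),(130,303)]),.003);print('mat',M[:,:2],M.mean(0))
print(np.linalg.norm(M[0]-M[3]),np.linalg.norm(M[0]-M[1]))
print('sq body ends z.035',ray(p,f([(180,89),(181,284)]),.035))
print('handle top',ray(p,f([(181,185),(181,265)]),.116))
X=[[.672,.101+s*.085,.003] for s in(1,-1)]
b=load('d9');g=cv2.cvtColor(b,cv2.COLOR_RGB2GRAY)
P=proj(q,[[.655,.185,.003],[.655,.015,.003]]);print(P)
for c in (292,294,296): print(c,[(r,int(g[r,c])) for r in range(172,186)],)
for c in (300,310,320): print(c,[(r,int(g[r,c])) for r in range(212,228)])
```

```text
mat [[0.6294 0.1831]
 [0.7063 0.1861]
 [0.7143 0.0203]
 [0.6374 0.0163]] [0.6718 0.1015 0.003 ]
0.16691894604826726 0.07693105580065042
sq body ends z.035 [[0.6675 0.1621 0.035 ]
 [0.6718 0.0432 0.035 ]]
handle top [[0.6696 0.1226 0.116 ]
 [0.6709 0.0829 0.116 ]]
[[296.7914 179.6621]
 [302.8789 220.488 ]]
292 [(172, 199), (173, 199), (174, 199), (175, 199), (176, 199), (177, 199), (178, 199), (179, 212), (180, 134), (181, 71), (182, 66), (183, 70), (184, 71), (185, 76)]
294 [(172, 199), (173, 199), (174, 200), (175, 199), (176, 200), (177, 199), (178, 199), (179, 214), (180, 124), (181, 65), (182, 63), (183, 63), (184, 63), (185, 64)]
296 [(172, 198), (173, 199), (174, 199), (175, 200), (176, 200), (177, 199), (178, 199), (179, 214), (180, 122), (181, 64), (182, 64), (183, 64), (184, 64), (185, 64)]
300 [(212, 66), (213, 65), (214, 65), (215, 66), (216, 66), (217, 67), (218, 66), (219, 67), (220, 68), (221, 86), (222, 197), (223, 214), (224, 215), (225, 214), (226, 214), (227, 214)]
310 [(212, 58), (213, 62), (214, 64), (215, 67), (216, 66), (217, 65), (218, 67), (219, 66), (220, 85), (221, 197), (222, 214), (223, 214), (224, 214), (225, 214), (226, 215), (227, 215)]
320 [(212, 65), (213, 64), (214, 65), (215, 65), (216, 66), (217, 64), (218, 66), (219, 71), (220, 198), (221, 215), (222, 215), (223, 216), (224, 215), (225, 215), (226, 214), (227, 214)]
```

With calibration applied, the squeegee body is at (0.670,0.103) on a mat centred at (0.672,0.1015), so it's within about 2 mm. The lever is shut, all the blocks and the spent cartridge are in the pan, and the robot is clear. Hand in.

```bash
python3 -c "
from h import *
print(bot.hand_in())"
```

```text
the job is handed in; nothing more can be done
None
```

I did every step in the order asked and handed the job in at about 52 s of robot time: the fresh cartridge is seated with the lever shut over it, the spent cartridge and all four blocks are in the pan, and the squeegee is upright within about 2 mm of the middle of its mat; no verdict was shown.

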